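Load the paste warmer by pot size and set its thermostat

TASK

Get the paste warmer ready for the binding session: pull the nested pots apart and stand every pot, empty and upright, in the row tray of its own size (the wider the pot, the wider the gap between the rails), flat on the tray between the rails. Once all the pots are loaded, turn the thermostat dial so that its white pointer line points at the long thick mark on the scale ring, and leave the press weight, the boards and the jar alone.

Things in the scene. Friction and masses are not known exactly. Their poses are not given: they have to be found in the camera images.
- large1: large paste pot: plain straight-sided round aluminium pot, open on top, 66 mm outside diameter, 62 mm tall, wall 2.5 mm, floor 6 mm thick, 0.16 kg give or take 30 percent; starts standing on the table with a medium pot nested in it. Nested pots fit loosely (3.5 mm or more all round) and the inner one stands 24 mm proud of the outer rim. Origin: centre of the underside, z up along its axis
- large2: large paste pot: plain straight-sided round aluminium pot, open on top, 66 mm outside diameter, 62 mm tall, wall 2.5 mm, floor 6 mm thick, 0.16 kg give or take 30 percent; starts standing on the table with a medium pot nested in it. Nested pots fit loosely (3.5 mm or more all round) and the inner one stands 24 mm proud of the outer rim. Origin: centre of the underside, z up along its axis
- medium1: medium paste pot: plain straight-sided round aluminium pot, open on top, 52 mm outside diameter, 80 mm tall, wall 2.5 mm, floor 6 mm thick, 0.13 kg give or take 30 percent; starts nested in large pot 1, standing on its floor. Nested pots fit loosely (3.5 mm or more all round) and the inner one stands 24 mm proud of the outer rim. Origin: centre of the underside, z up along its axis
- medium2: medium paste pot: plain straight-sided round aluminium pot, open on top, 52 mm outside diameter, 80 mm tall, wall 2.5 mm, floor 6 mm thick, 0.13 kg give or take 30 percent; starts nested in large pot 2, standing on its floor. Nested pots fit loosely (3.5 mm or more all round) and the inner one stands 24 mm proud of the outer rim. Origin: centre of the underside, z up along its axis
- medium3: medium paste pot: plain straight-sided round aluminium pot, open on top, 52 mm outside diameter, 80 mm tall, wall 2.5 mm, floor 6 mm thick, 0.13 kg give or take 30 percent; starts standing on the table. Nested pots fit loosely (3.5 mm or more all round) and the inner one stands 24 mm proud of the outer rim. Origin: centre of the underside, z up along its axis
- small1: small paste pot: plain straight-sided round aluminium pot, open on top, 40 mm outside diameter, 98 mm tall, wall 2.5 mm, floor 6 mm thick, 0.11 kg give or take 30 percent; if present, starts nested in medium pot 1, standing on its floor. Nested pots fit loosely (3.5 mm or more all round) and the inner one stands 24 mm proud of the outer rim. Origin: centre of the underside, z up along its axis
- small2: small paste pot: plain straight-sided round aluminium pot, open on top, 40 mm outside diameter, 98 mm tall, wall 2.5 mm, floor 6 mm thick, 0.11 kg give or take 30 percent; if present, starts nested in medium pot 2, standing on its floor. Nested pots fit loosely (3.5 mm or more all round) and the inner one stands 24 mm proud of the outer rim. Origin: centre of the underside, z up along its axis
- small3: small paste pot: plain straight-sided round aluminium pot, open on top, 40 mm outside diameter, 98 mm tall, wall 2.5 mm, floor 6 mm thick, 0.11 kg give or take 30 percent; if present, starts nested in medium pot 3, standing on its floor. Nested pots fit loosely (3.5 mm or more all round) and the inner one stands 24 mm proud of the outer rim. Origin: centre of the underside, z up along its axis
- tray_l: row tray for the large pots, fixed on the warmer: dark strip 85 x 270 x 3 mm with two aluminium rails 4 mm wide, their tops 8 mm above its underside; clear gap between the rails 76 mm (the row, on the strip's middle). Which of the three places it takes varies. Origin: centre of the underside; x across the row, y along it, z up; pots stand at z = 3 mm
- tray_m: row tray for the medium pots, fixed on the warmer: dark strip 85 x 270 x 3 mm with two aluminium rails 4 mm wide, their tops 8 mm above its underside; clear gap between the rails 62 mm (the row, on the strip's middle). Which of the three places it takes varies. Origin: centre of the underside; x across the row, y along it, z up; pots stand at z = 3 mm
- tray_s: row tray for the small pots, fixed on the warmer: dark strip 85 x 270 x 3 mm with two aluminium rails 4 mm wide, their tops 8 mm above its underside; clear gap between the rails 50 mm (the row, on the strip's middle). Which of the three places it takes varies. Origin: centre of the underside; x across the row, y along it, z up; pots stand at z = 3 mm
- warmer: slim grey heated plate fixed to the table, 310 (x) by 300 mm, 20 mm thick, with the three row trays side by side on it (86 mm apart), and a control box 150 x 150 mm, 20 mm thick, at its +y end. Origin: underside centre of the plate; y points to the control box
- dial (a joint): thermostat dial on the control box, rad: 0 at its stop, grows as it is turned clockwise seen from above, up to 4.7; stays where it is left (about 0.05 N m of friction). Black disc 64 mm across with a bar grip 61 mm long, 14 mm wide, from 12 to 44 mm above the control box. A white line on one half of the bar is its pointer
- dial_grip (a point): point on the dial's axis, 37 mm above the control box, the height to grip the bar with the TCP; its x axis lies along the bar, away from the pointer end; z up
- dial_pointer (a point): pointer end of the dial's bar, 30 mm from the axis
- dial_mark (a point): the point 30 mm from the dial's axis in the direction of the long thick mark on the white scale ring around the dial (124 mm across; its other ticks are short and thin). The ring is set differently each time; it does not move. The dial is on the mark when dial_pointer lies above this point
- weight: bystander: cloth-wrapped press weight 50 x 70 x 110 mm, heavy; origin at its underside
- boards: bystander: stack of cover boards 110 x 180 x 20 mm; origin at its underside
- jar: bystander: white jar with lid, 72 mm across, 110 mm tall; origin at its underside

How it is judged:
By the outcome, as a careful person would: the job done as asked, in the order asked, and still so for the second after the job is handed in, with the robot touching nothing.
Of small1, small2, small3 only 1 to 3 are there at a start; the rules pass over those that are not, and their reading is None.
At some moment in a run one of large1, large2 may be knocked a few centimetres aside while the robot is not near it.
It also fails if it takes over 210 s, if anything falls off the work surface, if the arm or the gripper's body presses on something with over 40 N, if the wrist force passes 120 N, or if a joint passes its speed limit or range.

ROBOT

A 6-joint arm with a two-finger parallel gripper is mounted at the origin on the work surface. World frame = base frame: x ahead of the robot, y to its left, z up, the work surface at z = 0. Lengths are in mm, angles in rad, forces in N, time in s.
With the tool pointing down it reaches from about 275 to 750 mm from the base axis. Payload 10.2 kg.
Tool frame: the origin (TCP) lies between the finger pads, 19 mm behind the fingertips; this is the grasp point; z points along the fingers, y is the line along which they close (so a half turn about z gives the same grasp; the last joint's range is limited). The gripper opens to 85 mm and grips with 20 to 120 N. Pads are 22 mm wide; open, the fingers measure 114 mm over their backs; the gripper's body (76 mm by 85 mm) begins 54 mm behind the grasp point. The pads swing forward as they close: fully open they stand 13 mm farther back than shut.
Start: joints at [0.993, 0.313, 1.498, -0, 1.331, -0.223], TCP at [182.399, 492.302, 249.994] pointing down, gripper open.
Joint ranges: [-2.94, 2.94], [-0.97, 2.17], [0.19, 2.56], [-1.23, 4.37], [0.02, 3.11], [-2.88, 2.88]. Speed limits (rad/s): [2.39, 2.39, 3.01, 3.14, 3.14, 3.14].

INTERFACE

Orientations are given as a unit quaternion [w, x, y, z].
In Python, from rig import ctrl gives the robot as it stands.
- The arm moves only by the shell command python3 -m inch 'ROWS' [OPENING] [FORCE]. ROWS is text: rows parted by semicolons, each of 6 numbers parted by spaces: the shift along the tool's x, y, z in mm, then the turn, a rotation vector about the tool's x, y, z in units of 6 degrees (1.0 is 6 degrees). A call has exactly 10 rows; each row shifts and turns the commanded pose from where the row before left it, along the tool's axes as they then stand; what a row does not reach is not made up. A row lasts 1/12 s, in which the tool goes at most 41.7 mm and 7.16 degrees, less where a joint would pass 70% of its speed; a pose out of reach is approached as far as the arm can. A call with a gripper value outside its range is refused whole. OPENING is the opening, from 0 (shut) to 1 (fully open), set as the call begins (- or left out, the last holds). The fingers move at their own pace and stop on an object; FORCE is the grip in N (left out, the last holds). Time passes only in rows, so rows that do not move let the fingers close, or fill a call up. It gives the time, the measured TCP pose, the force, the opening and the grip force at its end, in the units of the state.
- ctrl.sense(): the state, without advancing time (a new reading comes with each control period).
- ctrl.capture(name): name is "scene" or "top" or "wrist"; returns a dict with "image" (420x560x3 uint8, red, green, blue), "intrinsics" (3x3 intrinsics, pixels), "D" ([k1, k2, p1, p2, k3] as OpenCV has them; the pictures are not rectified), "rvec" (rotation vector, rad) and "tvec" (3), from world to camera coordinates, as OpenCV has them. Camera axes: x right, y down, z forward; pixel columns grow to the right and rows downward; lengths in mm; the calibration is good to about 2 mm. A picture is of the moment at which its call begins. There is no depth.
- ctrl.finish_job(): hands the job in; it is judged then, once.
The state is a dict: "time_s": time; "joints": joint angles; "dq": joint speeds; "tau": joint torques, N m; "eef_pos": TCP position; "ee_rot": TCP orientation; "force": force on the tool from outside, world axes, zero at the start; "wrist_torque": the same for the moment, N m; "grip_width": opening from 0.0 (shut) to 1.0 (fully open); "grip_force": force on a finger pad.
Only numpy, scipy, OpenCV 4.12 (cv2) and the standard library are available. Lean on these libraries where they do the work, as an engineer would, in place of code of your own. Each camera call takes 0.05 s, during which the arm holds its last target. There are 200 camera calls.

## Working session

There is one attempt and no reset: what is moved stays moved. The work goes in short steps, Python scripts to look and compute and a shell command to move; the robot and the scene stay as the last step left them, time stands still between calls to the robot, and variables do not carry over. Pictures are saved under pics/ and viewed, at most 14 in all, crops included, and the job is handed in when it is done.

```bash
mkdir -p pics; ls; cat > h.py <<'E'
import cv2,numpy as np
from rig import ctrl
def snap(cam,name):
    c=ctrl.capture(cam); np.savez('pics/'+name+'.npz',**{k:c[k] for k in c})
    cv2.imwrite('pics/'+name+'.png',c['image'][:,:,::-1]); return c
def px2w(name,pts,z):
    c=np.load('pics/'+name+'.npz'); K,D=np.array(c['intrinsics'],float),np.array(c['D'],float)
    R=cv2.Rodrigues(np.array(c['rvec'],float))[0]; t=np.array(c['tvec'],float).reshape(3)
    u=cv2.undistortPoints(np.array(pts,float).reshape(-1,1,2),K,D).reshape(-1,2)
    o=-R.T@t; d=np.c_[u,np.ones(len(u))]@R
    zz=np.broadcast_to(np.asarray(z,float),(len(u),))
    return o+d*((zz-o[2])/d[:,2])[:,None]
def w2px(name,P):
    c=np.load('pics/'+name+'.npz')
    return cv2.projectPoints(np.array(P,float).reshape(-1,1,3),np.array(c['rvec'],float),np.array(c['tvec'],float),np.array(c['intrinsics'],float),np.array(c['D'],float))[0].reshape(-1,2)
def crop(name,x0,y0,w,h,s,out):
    im=cv2.imread('pics/'+name+'.png')[y0:y0+h,x0:x0+w]
    cv2.imwrite('pics/'+out+'.png',cv2.resize(im,None,fx=s,fy=s,interpolation=cv2.INTER_CUBIC))
E
python3 - <<'E'
from h import *
snap('top','top0');snap('scene','sc0')
a=cv2.imread('pics/top0.png')
cv2.imwrite('pics/top0b.png',cv2.resize(a,(800,600),interpolation=cv2.INTER_CUBIC))
s=ctrl.sense();print(s['eef_pos'],s['ee_rot'],s['grip_width'])
for n in('top0','sc0'):
    c=np.load('pics/'+n+'.npz');R=cv2.Rodrigues(c['rvec'])[0];print(-R.T@c['tvec'].ravel(), R.round(2).tolist())
E
```

```text
pics
[182.29918671 492.10957183 249.49783938] [-2.19516352e-04  1.76489252e-01  9.84302398e-01 -5.34565735e-04] 0.9974933065092256
[ 518.39000953  -19.95448304 1544.05796406] [[0.01, -1.0, -0.02], [-1.0, -0.01, -0.07], [0.07, 0.02, -1.0]]
[1186.18418448 -462.02197667  869.11925962] [[0.63, 0.78, 0.01], [0.58, -0.47, -0.67], [-0.52, 0.43, -0.74]]
```

View pics/top0b.png

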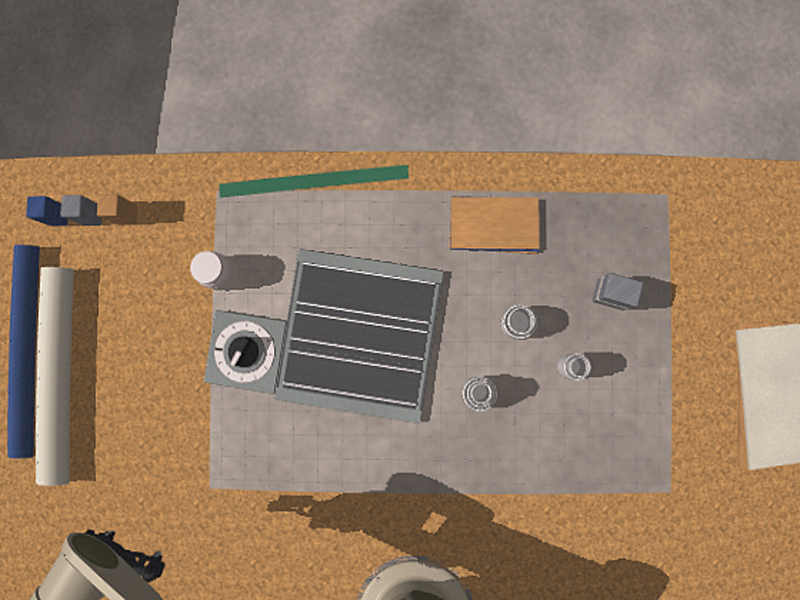

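View pics/sc0.png

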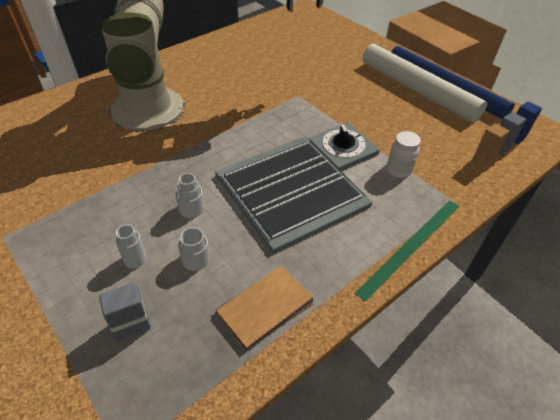

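```bash
python3 - <<'E'
from h import *
a=cv2.imread('pics/top0.png')
b=cv2.resize(a[200:300,310:440],None,fx=4,fy=4,interpolation=cv2.INTER_CUBIC)
d=cv2.resize(a[165:305,140:320],None,fx=4,fy=4,interpolation=cv2.INTER_CUBIC)
cv2.imwrite('pics/c1.png',b);cv2.imwrite('pics/c2.png',d);print(b.shape,d.shape)
E
```

```text
(400, 520, 3) (560, 720, 3)
```

View pics/c1.png

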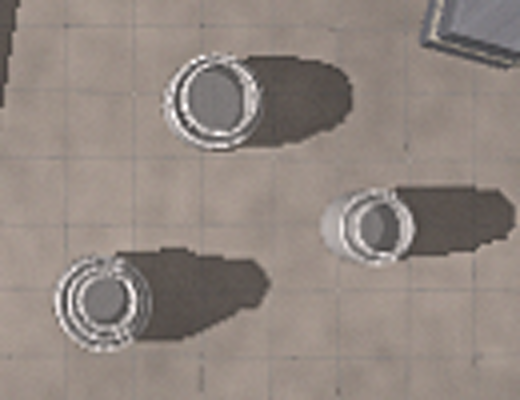

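View pics/c2.png

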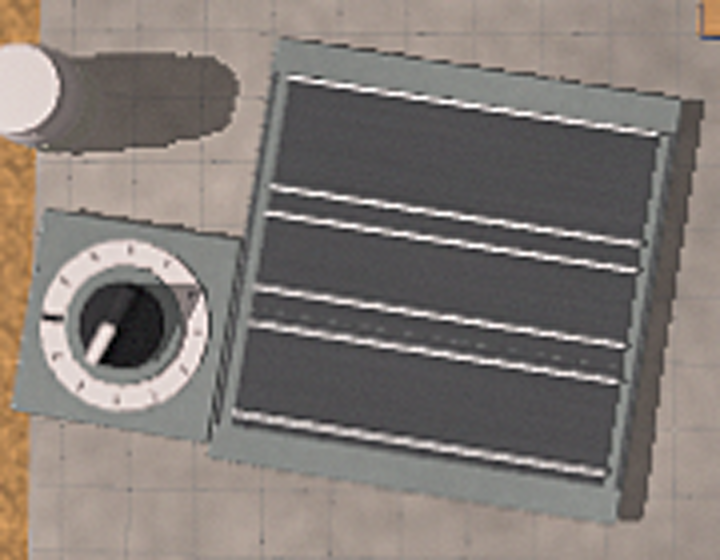

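```bash
python3 - <<'E'
from h import *
def f(p,o): return (np.array(p,float)+.5)/4-.5+np.array(o)
P=lambda p,o,z: px2w('top0',f(p,o),z).round(1)
o1=(310,200);o2=(140,165)
print('A med',P([(216,97)],o1,86),'A large',P([(213,101)],o1,62))
print('B sm',P([(105,299)],o1,110),'B large',P([(102,304)],o1,62))
print('C sm',P([(380,226)],o1,104), 'C med',P([(377,228)],o1,80))
r=P([(289,77),(658,133),(271,187),(639,243),(266,213),(637,270),(258,289),(628,346),(250,324),(619,381),(234,415),(606,473)],o2,28);print(r)
print('dial ring',P([(125,325),(52,318)],o2,20)); print('ptr',P([(108,332),(90,362)],o2,64)); print('dial c',P([(123,324)],o2,42))
E
```

```text
A med [[ 597.5 -196.6   86. ]] A large [[ 596.  -197.4   62. ]]
B sm [[ 459.8 -119.1  110. ]] B large [[ 454.4 -120.4   62. ]]
C sm [[ 509.5 -306.6  104. ]] C med [[ 507.9 -309.3   80. ]]
[[713.3 233.6  28. ]
 [674.1 -33.1  28. ]
 [633.4 245.1  28. ]
 [595.2 -20.1  28. ]
 [614.7 248.3  28. ]
 [575.9 -18.8  28. ]
 [559.9 253.1  28. ]
 [521.7 -12.8  28. ]
 [534.7 258.5  28. ]
 [496.8  -6.5  28. ]
 [469.4 269.2  28. ]
 [431.4   2.2  28. ]]
dial ring [[532.9 352.1  20. ]
 [537.3 406.7  20. ]]
ptr [[527.4 353.5  64. ]
 [506.1 366.1  64. ]]
dial c [[533.4 348.2  42. ]]
```

```bash
cat >> h.py <<'E'
from scipy.spatial.transform import Rotation as Ro
E=np.array([0.1438,0.9896]); X=np.array([0.9896,-0.1438])
ROW=dict(L=np.array([654.0,106.4]),S=np.array([568.0,117.5]),M=np.array([483.1,130.9]))
def pose():
    s=ctrl.sense(); q=s['ee_rot']; return s,np.array(s['eef_pos']),Ro.from_quat([q[1],q[2],q[3],q[0]]).as_matrix()
def to(x,y,z,msg=''):
    s,p,R=pose(); d=R.T@(np.array([x,y,z])-p); yaw=np.degrees(np.arctan2(R[1,1],R[0,1]))
    print(msg,'shift',d.round(1),'at',p.round(1),'yaw_y',round(yaw,1),'tilt',(R[:2,2]).round(3),'t',round(s['time_s'],1),'grip',round(s['grip_width'],3),round(s['grip_force'],1),'F',np.round(s['force'],1))
def slot(r,a): return ROW[r]+a*E
E
python3 -m inch '0 0 0 0 0 -1;0 0 0 0 0 -1;-20 -31.5 -2.8 0 0 0;-20 -31.5 -2.8 0 0 0;-20 -31.5 -2.8 0 0 0;-20 -31.5 -2.8 0 0 0;-20 -31.5 -2.8 0 0 0;-20 -31.5 -2.8 0 0 0;-20 -31.5 -2.8 0 0 0;-20 -31.5 -2.8 0 0 0'
python3 -m inch '-20 -31.5 -2.8 0 0 0;-20 -31.5 -2.8 0 0 0;-20 -31.5 -2.8 0 0 0;-20 -31.5 -2.8 0 0 0;-20 -31.5 -2.8 0 0 0;-20 -31.5 -2.8 0 0 0;-20 -31.5 -2.8 0 0 0;-20 -31.5 -2.8 0 0 0;-20 -31.5 -2.8 0 0 0;-20 -31.5 -2.8 0 0 0'
python3 - <<'E'
from h import *
to(459.8,-119.1,107); snap('wrist','w1')
c=np.load('pics/w1.npz');R=cv2.Rodrigues(c['rvec'])[0];print(-R.T@c['tvec'].ravel(), R.round(2).tolist(),w2px('w1',[[459.8,-119.1,110],[454.4,-120.4,62]]))
E
```

```text
time_s: 0.93
eef_pos: [304.3, 218.1, 272.4]
ee_rot: [-0.0, 0.072, 0.997, -0.0]
force: [1.5, 0.1, 0.5]
grip_width: 0.998
grip_force: 0.0
time_s: 1.77
eef_pos: [456.7, -122.8, 300.3]
ee_rot: [-0.0, 0.073, 0.997, 0.0]
force: [0.5, 0.6, 0.9]
grip_width: 1.004
grip_force: 0.0
 shift [ -2.6   4.  193.3] at [ 456.7 -122.8  300.3] yaw_y 81.6 tilt [-0.  0.] t 1.8 grip 1.004 0.0 F [0.5 0.6 0.9]
[ 385.99146079 -111.52600589  425.84134695] [[0.15, 0.99, 0.0], [0.95, -0.14, 0.28], [0.28, -0.04, -0.96]] [[280.41791755 187.93999665]
 [278.38788074 175.04847935]]
```

View pics/w1.png

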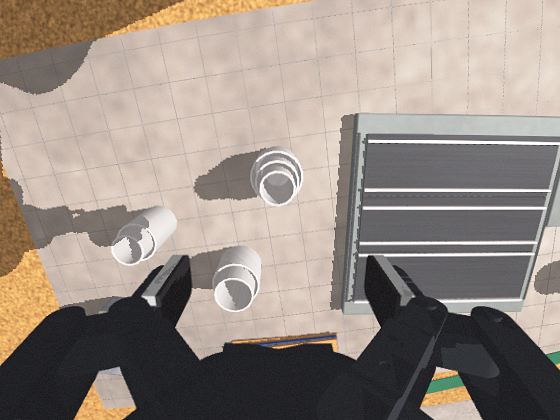

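```bash
python3 - <<'E'
from h import *
print(px2w('w1',[(278,186.5),(127,249.5),(235,294)],[110,104,86]).round(1))
r=lambda P:np.array([P@X,P@E]).T
W=px2w('w1',[(366,141.5),(556,144.5),(364,190),(556,191),(362,207.5)],28)[:,:2]
print(r(W).round(1)); print({k:r(v[None]).round(1) for k,v in ROW.items()})
# rails rel top: expected lines
im=cv2.imread('pics/w1.png').astype(int).sum(2)
for x in (380,420,460,500): 
    print(x,[ (y,im[y,x]) for y in range(130,320) if im[y,x]>480 and im[y,x]==im[y-3:y+4,x].max()])
E
```

```text
[[ 457.8 -121.5  110. ]
 [ 509.  -311.7  104. ]
 [ 598.3 -199.2   86. ]]
[[428.5  62.1]
 [430.  326.8]
 [494.4  64.6]
 [495.6 344.2]
 [519.7  63.8]]
{'L': array([[631.9, 199.3]]), 'S': array([[545.2, 198. ]]), 'M': array([[459.3, 199. ]])}
380 [(132, np.int64(586)), (140, np.int64(765)), (190, np.int64(756)), (208, np.int64(762)), (243, np.int64(761)), (254, np.int64(666))]
420 [(132, np.int64(575)), (141, np.int64(765)), (142, np.int64(765)), (190, np.int64(765)), (208, np.int64(765)), (243, np.int64(765)), (254, np.int64(765)), (255, np.int64(765))]
460 [(131, np.int64(585)), (141, np.int64(765)), (142, np.int64(765)), (190, np.int64(765)), (208, np.int64(765)), (243, np.int64(765)), (254, np.int64(761)), (301, np.int64(748)), (313, np.int64(582))]
500 [(134, np.int64(601)), (142, np.int64(765)), (143, np.int64(765)), (190, np.int64(765)), (208, np.int64(765)), (242, np.int64(757)), (254, np.int64(765)), (300, np.int64(760)), (308, np.int64(527))]
```

```bash
python3 -m inch '-1.5 2.5 25 0 0 0;0 0 25 0 0 0;0 0 25 0 0 0;0 0 25 0 0 0;0 0 25 0 0 0;0 0 25 0 0 0;0 0 15 0 0 0;0 0 13 0 0 0;0 0 10 0 0 0;0 0 0 0 0 0' 1 40
python3 -m inch '0 0 0 0 0 0;0 0 0 0 0 0;0 0 0 0 0 0;0 0 0 0 0 0;0 0 0 0 0 0;0 0 0 0 0 0;0 0 0 0 0 0;0 0 0 0 0 0;0 0 0 0 0 0;0 0 0 0 0 0' 0 40
python3 - <<'E'
from h import *
to(458,-120,112); snap('wrist','w2')
E
```

```text
time_s: 2.65
eef_pos: [457.5, -118.1, 110.7]
ee_rot: [-0.002, 0.073, 0.997, 0.001]
force: [-1.5, 0.1, 0.2]
grip_width: 1.002
grip_force: 0.0
time_s: 3.48
eef_pos: [458.9, -119.0, 113.3]
ee_rot: [0.001, 0.073, 0.997, -0.001]
force: [-1.3, -0.7, 6.5]
grip_width: 0.449
grip_force: 39.8
 shift [ 0.7 -1.1  1.3] at [ 458.9 -119.   113.3] yaw_y 81.7 tilt [ 0.002 -0.001] t 3.5 grip 0.449 39.8 F [-1.3 -0.7  6.5]
```

View pics/w2.png

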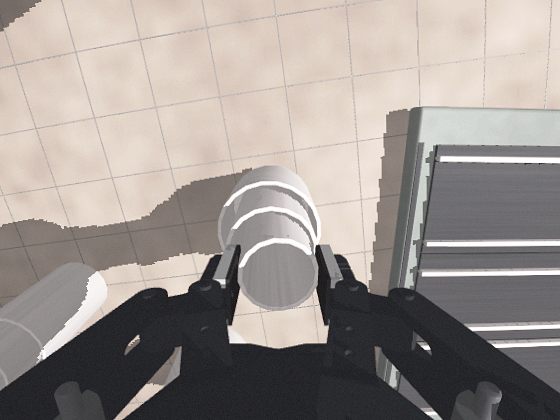

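```bash
python3 -m inch '0 0 -5 0 0 0;0 0 -10 0 0 0;0 0 -15 0 0 0;0 0 -20 0 0 0;0 0 -20 0 0 0;0 0 -20 0 0 0;0 0 -15 0 0 0;0 0 -5 0 0 0;0 0 0 0 0 0;0 0 0 0 0 0'
python3 -m inch '-4 15 0 0 0 0;-7 31 0 0 0 0;-9 35 0 0 0 0;-9 36 0 0 0 0;-9 36 0 0 0 0;-9 36 0 0 0 0;-9 36 0 0 0 0;-9 36 0 0 0 0;-7 31 0 0 0 0;-2 18 0 0 0 0'
python3 - <<'E'
from h import *
a=slot('S',60);to(a[0],a[1],126,a); snap('wrist','w3')
E
```

```text
time_s: 4.37
eef_pos: [458.0, -118.4, 222.0]
ee_rot: [-0.0, 0.073, 0.997, 0.0]
force: [-0.1, -0.7, -1.2]
grip_width: 0.451
grip_force: 40.2
time_s: 5.2
eef_pos: [576.6, 180.4, 220.5]
ee_rot: [-0.001, 0.072, 0.997, 0.0]
force: [0.6, -0.1, -0.7]
grip_width: 0.452
grip_force: 40.3
[576.628 176.876] shift [-0.8 -3.5 94.5] at [576.6 180.4 220.5] yaw_y 81.8 tilt [-0.003  0.   ] t 5.2 grip 0.452 40.3 F [ 0.6 -0.1 -0.7]
```

View pics/w3.png

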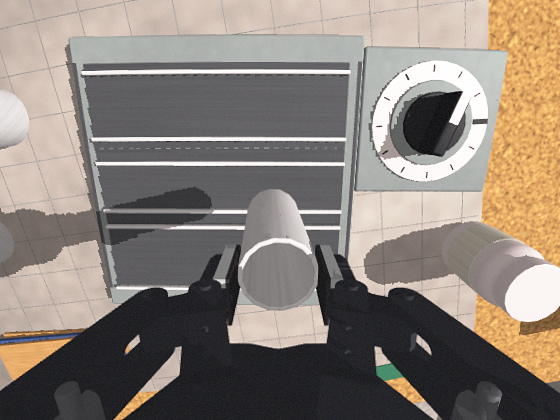

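```bash
python3 - <<'E'
from h import *
im=cv2.imread('pics/w3.png').astype(int).sum(2)
for x in (150,180,230,340):
    ys=[y for y in range(60,300) if im[y,x]>520 and im[y,x]==im[y-4:y+5,x].max()]
    W=px2w('w3',[(x,y) for y in ys],28)[:,:2]; print(x,ys,(W@X).round(1),(W@E).round(1))
# rim ellipse
P=px2w('w3',[(239,274),(317,274),(278,239),(278,308)],218);print(P.round(1),(P[:,:2]@X).round(1),(P[:,:2]@E).round(1))
s,p,R=pose();print(p[:2]@X,p[:2]@E)
D=px2w('w3',[(433,121),(482,121.5),(376,121),(488,121),(430,60),(433,183)],20)[:,:2];print(D.round(1))
print(px2w('w3',[(454,123),(464,92)],64).round(1))
E
```

```text
150 [61, 71, 138, 162, 163, 287] [417.9 427.1 493.1 518.5 519.6 672. ] [135.6 134.6 127.5 124.6 124.4 105.6]
180 [60, 72, 138, 163, 227, 288] [417.3 428.5 493.2 519.7 593.2 673. ] [165.7 164.9 159.5 157.2 150.5 142.7]
230 [61, 70, 138, 163, 211, 212, 227] [418.7 427.  493.4 519.8 573.8 575.  593. ] [215.3 215.  212.3 211.2 208.9 208.8 208. ]
340 [61, 70, 138, 163, 212, 221, 227, 241, 246, 253] [418.5 426.8 493.3 519.6 574.9 585.7 592.9 610.3 616.6 625.6] [323.9 324.3 328.  329.5 332.7 333.4 333.8 334.9 335.3 335.9]
[[575.2 162.6 218. ]
 [580.6 200.  218. ]
 [559.7 183.9 218. ]
 [596.9 178.6 218. ]] [545.8 545.8 527.4 565. ] [243.6 281.4 262.5 262.6]
544.2918927256068 263.0997523267379
[[531.9 356.1]
 [539.4 410. ]
 [523.6 294.9]
 [539.7 416.7]
 [470.6 353.8]
 [600.4 355.9]]
[[532.8 353.8  64. ]
 [506.3 362.8  64. ]]
```

```bash
python3 - <<'E'
t=open('h.py').read()
import re
t=re.sub(r"ROW=dict.*","ROW={k:v*X+199*E for k,v in dict(L=632.5,S=546.3,M=460).items()}",t);open('h.py','w').write(t)
E
python3 -m inch '-1 -3.5 5 0 0 0;0 0 15 0 0 0;0 0 20 0 0 0;0 0 20 0 0 0;0 0 15 0 0 0;0 0 10 0 0 0;0 0 6 0 0 0;0 0 4 0 0 0;0 0 1 0 0 0;0 0 0 0 0 0'
python3 -m inch '0 0 0 0 0 0;0 0 0 0 0 0;0 0 0 0 0 0;0 0 0 0 0 0;0 0 0 0 0 0;0 0 0 0 0 0;0 0 -5 0 0 0;0 0 -15 0 0 0;0 0 -30 0 0 0;0 0 -40 0 0 0' 1
python3 - <<'E'
from h import *
a=slot('S',60);to(509.3,-309,210); snap('wrist','w4')
P=a+1*X; W=w2px('w4',[[a[0],a[1],121]]); print(W)
E
```

```text
time_s: 6.08
eef_pos: [577.1, 173.6, 126.8]
ee_rot: [0.0, 0.073, 0.997, 0.0]
force: [0.0, 0.0, -0.5]
grip_width: 0.453
grip_force: 40.4
time_s: 6.92
eef_pos: [575.8, 173.6, 215.5]
ee_rot: [-0.003, 0.073, 0.997, -0.0]
force: [0.1, -0.1, 0.4]
grip_width: 0.998
grip_force: 0.0
 shift [  -4.2 -487.2    6.1] at [575.8 173.6 215.5] yaw_y 81.7 tilt [-0.005 -0.001] t 6.9 grip 0.998 0.0 F [ 0.1 -0.1  0.4]
[[282.13966859 215.22443295]]
```

View pics/w4.png

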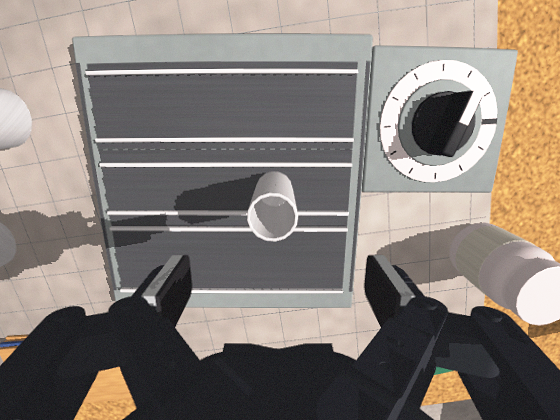

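```bash
python3 -m inch '0 -20 0 0 0 0;0 -34 0 0 0 0;0 -36 0 0 0 0;0 -36 0 0 0 0;0 -36 0 0 0 0;0 -36 0 0 0 0;0 -36 0 0 0 0;0 -36 0 0 0 0;0 -36 0 0 0 0;0 -36 0 0 0 0' 1
python3 -m inch '-4 -36 0 0 0 0;0 -36 0 0 0 0;0 -36 0 0 0 0;0 -25 0 0 0 0;0 -12 10 0 0 0;0 0 20 0 0 0;0 0 25 0 0 0;0 0 20 0 0 0;0 0 10 0 0 0;0 0 0 0 0 0'
python3 - <<'E'
from h import *
to(509.3,-309.2,109); snap('wrist','w5')
print(w2px('w5',[[509.3,-309.2,104]]))
E
```

```text
time_s: 7.8
eef_pos: [526.9, -166.3, 216.9]
ee_rot: [0.0, 0.073, 0.997, -0.0]
force: [0.8, 0.4, -0.8]
grip_width: 0.998
grip_force: 0.0
time_s: 8.63
eef_pos: [509.7, -307.5, 129.1]
ee_rot: [-0.002, 0.072, 0.997, 0.001]
force: [-0.4, -0.4, -0.1]
grip_width: 0.997
grip_force: 0.0
 shift [ 0.1 -1.8 20.1] at [ 509.7 -307.5  129.1] yaw_y 81.7 tilt [-0.003  0.003] t 8.6 grip 0.997 0.0 F [-0.4 -0.4 -0.1]
[[272.66786065 251.38140774]]
```

View pics/w5.png

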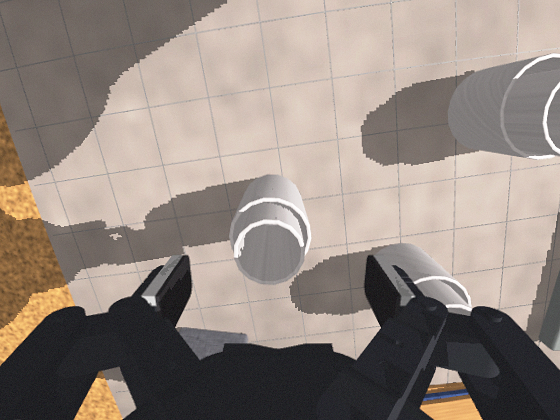

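```bash
python3 -m inch '0 -2 10 0 0 0;0 0 8 0 0 0;0 0 3 0 0 0;0 0 0 0 0 0;0 0 0 0 0 0;0 0 0 0 0 0;0 0 0 0 0 0;0 0 0 0 0 0;0 0 0 0 0 0;0 0 0 0 0 0' 1
python3 -m inch '0 0 0 0 0 0;0 0 0 0 0 0;0 0 0 0 0 0;0 0 0 0 0 0;0 0 0 0 0 0;0 0 0 0 0 0;0 0 0 0 0 0;0 0 0 0 0 0;0 0 0 0 0 0;0 0 0 0 0 0' 0 40
python3 -m inch '0 0 -5 0 0 0;0 0 -10 0 0 0;0 0 -15 0 0 0;0 0 -20 0 0 0;0 0 -20 0 0 0;0 0 -20 0 0 0;0 0 -15 0 0 0;0 0 -5 0 0 0;0 0 0 0 0 0;0 0 0 0 0 0'
python3 - <<'E'
from h import *
a=slot('S',-60);to(a[0],a[1],220,a)
E
```

```text
time_s: 9.52
eef_pos: [510.1, -310.6, 110.5]
ee_rot: [0.0, 0.073, 0.997, -0.0]
force: [-0.6, -0.5, -0.2]
grip_width: 1.0
grip_force: 0.0
time_s: 10.35
eef_pos: [510.2, -310.8, 110.7]
ee_rot: [0.0, 0.073, 0.997, -0.0]
force: [0.3, -0.8, 3.3]
grip_width: 0.44
grip_force: 40.5
time_s: 11.18
eef_pos: [509.8, -310.4, 219.7]
ee_rot: [-0.0, 0.073, 0.997, 0.0]
force: [0.4, 0.2, -1.6]
grip_width: 0.439
grip_force: 40.3
[560.60668  58.99646] shift [  3.2 372.8  -0. ] at [ 509.8 -310.4  219.7] yaw_y 81.7 tilt [-0.001  0.001] t 11.2 grip 0.439 40.3 F [ 0.4  0.2 -1.6]
```

```bash
python3 -m inch '3 20 0 0 0 0;0 34 0 0 0 0;0 39 0 0 0 0;0 40 0 0 0 0;0 40 0 0 0 0;0 40 0 0 0 0;0 40 0 0 0 0;0 40 0 0 0 0;0 40 0 0 0 0;0 39 0 0 0 0'
python3 - <<'E'
from h import *
a=slot('S',-60);to(a[0],a[1],129,a); snap('wrist','w6')
im=cv2.imread('pics/w6.png').astype(int).sum(2)
for x in (340,360):
    ys=[y for y in range(60,300) if im[y,x]>520 and im[y,x]==im[y-4:y+5,x].max()]
    W=px2w('w6',[(x,y) for y in ys],28)[:,:2]; print(x,ys,(W@X).round(1))
E
```

```text
time_s: 12.02
eef_pos: [560.4, 60.0, 219.1]
ee_rot: [-0.001, 0.073, 0.997, 0.0]
force: [0.9, -1.0, -1.2]
grip_width: 0.439
grip_force: 40.4
[560.60668  58.99646] shift [-0.6 -1.  90.1] at [560.4  60.  219.1] yaw_y 81.7 tilt [-0.002  0.   ] t 12.0 grip 0.439 40.4 F [ 0.9 -1.  -1.2]
340 [68, 69, 70, 136, 137, 138, 161, 162, 163, 211, 226, 227] [426.6 427.5 428.5 492.6 493.6 494.7 518.8 519.8 520.9 574.8 592.7 593.9]
360 [68, 69, 70, 137, 138, 139, 162, 163, 210, 211, 226, 227] [426.5 427.4 428.3 493.6 494.6 495.6 519.8 520.9 573.7 574.8 592.8 594. ]
```

View pics/w6.png

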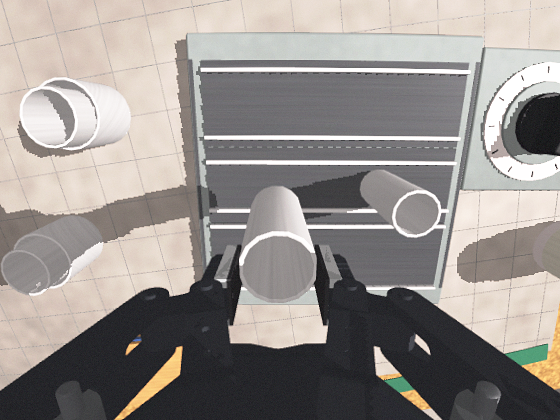

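```bash
python3 - <<'E'
from h import *
for z in (212.5,): 
    P=px2w('w6',[(278,231),(278,301),(240,266),(316,266)],z)[:,:2]; print((P@X).round(1),(P@E).round(1))
E
```

```text
[526.4 565.1 545.  545. ] [141.1 141.1 122.3 159.9]
```

```bash
python3 -m inch '-1.2 -1 5 0 0 0;0 0 15 0 0 0;0 0 20 0 0 0;0 0 20 0 0 0;0 0 15 0 0 0;0 0 8 0 0 0;0 0 5 0 0 0;0 0 2.5 0 0 0;0 0 0 0 0 0;0 0 0 0 0 0'
python3 -m inch '0 0 0 0 0 0;0 0 0 0 0 0;0 0 0 0 0 0;0 0 0 0 0 0;0 0 0 0 0 0;0 0 0 0 0 0;0 0 -5 0 0 0;0 0 -15 0 0 0;0 0 -30 0 0 0;0 0 -40 0 0 0' 1
python3 - <<'E'
from h import *
a=slot('S',-60);to(458,-120,210); snap('wrist','w7');snap('top','top1')
print(a,w2px('w7',[[a[0],a[1],121],[a[0],a[1],23]]))
# change check of pots areas
A=cv2.imread('pics/top0.png').astype(int);B=cv2.imread('pics/top1.png').astype(int);d=np.abs(A-B).sum(2)>90
print([(n,d[y-20:y+20,x-20:x+20].sum()) for n,x,y in(('A',363,225),('B',336,275),('C',403,256))])
E
```

```text
time_s: 12.9
eef_pos: [562.3, 56.6, 130.5]
ee_rot: [0.001, 0.073, 0.997, -0.0]
force: [-0.1, -0.3, -0.6]
grip_width: 0.443
grip_force: 40.5
time_s: 13.73
eef_pos: [560.9, 56.8, 219.2]
ee_rot: [-0.003, 0.073, 0.997, 0.0]
force: [0.4, 0.1, -0.4]
grip_width: 0.998
grip_force: 0.0
 shift [  76.1 -189.8    9.6] at [560.9  56.8 219.2] yaw_y 81.7 tilt [-0.005  0.001] t 13.7 grip 0.998 0.0 F [ 0.4  0.1 -0.4]
[560.60668  58.99646] [[279.14434277 211.35640268]
 [278.69460537 184.82056055]]
[('A', np.int64(267)), ('B', np.int64(149)), ('C', np.int64(787))]
```

```bash
cat >> h.py <<'E'
def track(n0,n1,x,y,r=17,m=22):
    a=cv2.imread('pics/'+n0+'.png');b=cv2.imread('pics/'+n1+'.png')
    T=a[y-r:y+r,x-r:x+r];S=b[y-r-m:y+r+m,x-r-m:x+r+m]
    q=cv2.minMaxLoc(cv2.matchTemplate(S,T,cv2.TM_CCOEFF_NORMED));return np.array(q[3])-m,round(q[1],3)
E
python3 - <<'E'
from h import *
for n,x,y in(('A',363,225),('B',336,275),('C',403,256)): print(n,track('top0','top1',x,y))
a=cv2.imread('pics/top1.png')[200:300,300:440];b=cv2.imread('pics/w7.png')[150:280,200:360]
a=cv2.resize(a,(700,500),interpolation=cv2.INTER_CUBIC)
w=cv2.imread('pics/w7.png')
c=np.zeros((600,800,3),np.uint8);c[:400,:560]=a[:400,:560] if 0 else cv2.resize(a,(560,400));c[400:600,:267]=cv2.resize(w,(267,200));c[400:600,300:546]=cv2.resize(b,(246,200))
cv2.imwrite('pics/m1.png',c)
E
```

```text
A (array([0, 0]), 0.489)
B (array([0, 0]), 0.685)
C (array([-4, 14]), 0.415)
```

View pics/m1.png

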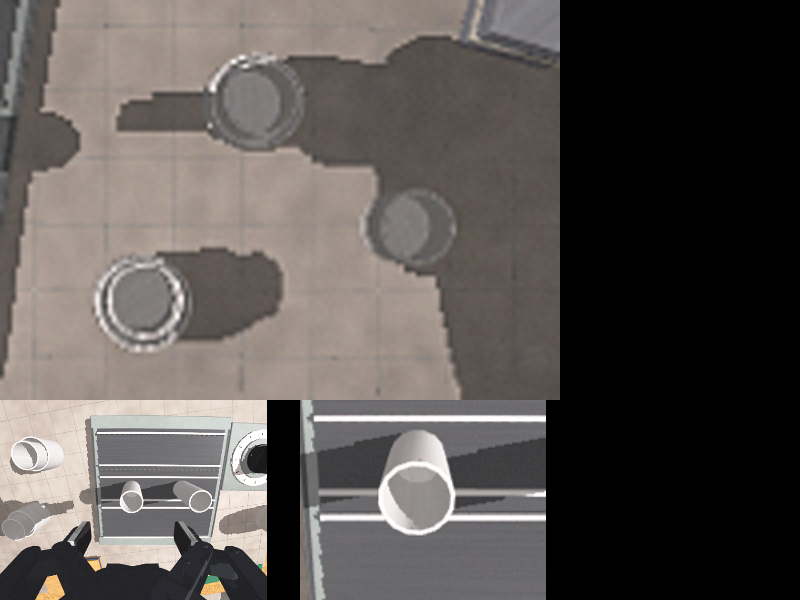

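```bash
cat >> h.py <<'E'
def prof(n,u=278,y0=200,y1=330):
    im=cv2.cvtColor(cv2.imread('pics/'+n+'.png'),cv2.COLOR_BGR2GRAY).astype(int); return y0,im[y0:y1,u-2:u+3].mean(1).astype(int).tolist()
E
python3 -m inch '5 -15 0 0 0 0;10 -25 0 0 0 0;14 -33 0 0 0 0;14 -33 0 0 0 0;14 -33 0 0 0 0;12 -30 0 0 0 0;7 -17 15 0 0 0;0 -4 25 0 0 0;0 0 25 0 0 0;0 0 15 0 0 0' 1
python3 - <<'E'
from h import *
to(457.5,-120.5,90); snap('wrist','w8')
print(prof('w6'));print(prof('w8',y0=180))
print(w2px('w8',[[457.5-25*X[0],-120.5-25*X[1],86],[457.5+25*X[0],-120.5+25*X[1],86],[457.5,-120.5,86],[457.5-25*E[0],-120.5-25*E[1],86]]))
E
```

```text
time_s: 14.67
eef_pos: [458.4, -120.4, 138.0]
ee_rot: [-0.001, 0.073, 0.997, 0.0]
force: [0.7, -0.5, -0.3]
grip_width: 1.005
grip_force: 0.0
 shift [ 0.8 -0.2 48. ] at [ 458.4 -120.4  138. ] yaw_y 81.6 tilt [-0.002  0.001] t 14.7 grip 1.005 0.0 F [ 0.7 -0.5 -0.3]
(200, [176, 177, 178, 177, 178, 178, 177, 179, 179, 179, 179, 180, 179, 180, 181, 177, 179, 180, 181, 181, 180, 181, 182, 181, 181, 181, 181, 181, 183, 182, 175, 234, 254, 253, 253, 242, 175, 139, 145, 145, 145, 146, 147, 144, 146, 145, 145, 146, 146, 146, 144, 144, 145, 146, 144, 145, 144, 145, 145, 145, 144, 144, 143, 145, 143, 144, 142, 143, 143, 142, 142, 142, 143, 144, 142, 143, 141, 143, 141, 142, 142, 142, 142, 143, 141, 142, 141, 142, 142, 143, 141, 141, 142, 141, 142, 142, 142, 140, 142, 161, 163, 162, 159, 203, 171, 219, 219, 218, 217, 214, 212, 211, 208, 212, 210, 212, 212, 214, 215, 208, 202, 223, 221, 219, 219, 218, 217, 217, 216, 216])
(180, [133, 133, 133, 132, 136, 159, 176, 176, 176, 176, 176, 176, 177, 179, 180, 178, 179, 186, 237, 252, 248, 223, 157, 151, 153, 153, 154, 153, 155, 158, 157, 159, 156, 153, 153, 151, 152, 153, 150, 150, 152, 155, 155, 153, 154, 155, 156, 159, 154, 142, 136, 136, 136, 137, 135, 135, 135, 135, 135, 137, 136, 135, 134, 135, 135, 135, 134, 133, 136, 135, 136, 135, 134, 135, 134, 135, 134, 133, 135, 135, 134, 135, 138, 143, 141, 138, 134, 132, 182, 243, 250, 240, 221, 209, 210, 210, 209, 210, 211, 210, 210, 210, 210, 208, 211, 210, 211, 211, 211, 210, 210, 210, 211, 210, 211, 189, 184, 206, 207, 206, 205, 205, 204, 203, 202, 201, 201, 200, 201, 200, 199, 201, 200, 200, 201, 200, 199, 200, 199, 198, 199, 200, 199, 199, 199, 199, 197, 198, 198, 196])
[[275.63165933 194.49066457]
 [275.95452954 267.23896074]
 [275.79813463 232.26284129]
 [236.85913714 232.34248951]]
```

```bash
python3 -m inch '-2 0 10 0 0 0;0 0 15 0 0 0;0 0 13 0 0 0;0 0 8 0 0 0;0 0 2 0 0 0;0 0 0 0 0 0;0 0 0 0 0 0;0 0 0 0 0 0;0 0 0 0 0 0;0 0 0 0 0 0' 1
python3 -m inch '0 0 0 0 0 0;0 0 0 0 0 0;0 0 0 0 0 0;0 0 0 0 0 0;0 0 0 0 0 0;0 0 0 0 0 0;0 0 0 0 0 0;0 0 0 0 0 0;0 0 0 0 0 0;0 0 0 0 0 0' 0 40
python3 -m inch '0 0 -5 0 0 0;0 0 -10 0 0 0;0 0 -15 0 0 0;0 0 -20 0 0 0;0 0 -20 0 0 0;0 0 -20 0 0 0;0 0 -15 0 0 0;0 0 -5 0 0 0;0 0 0 0 0 0;0 0 0 0 0 0'
python3 - <<'E'
from h import *
a=slot('M',85);to(a[0],a[1],190,a);snap('wrist','w9');s,p,R=pose()
c=p-np.array([0,0,4]);f=lambda r:[c[0]+r*X[0],c[1]+r*X[1],c[2]]
print(prof('w9',y0=200,y1=320),w2px('w9',[f(-24.75),f(24.75)]))
E
```

```text
time_s: 15.55
eef_pos: [461.5, -120.6, 92.3]
ee_rot: [0.0, 0.073, 0.997, -0.0]
force: [0.3, -0.8, -0.5]
grip_width: 1.001
grip_force: 0.0
time_s: 16.38
eef_pos: [461.6, -120.8, 92.5]
ee_rot: [0.001, 0.073, 0.997, -0.0]
force: [-0.1, -0.1, 5.8]
grip_width: 0.594
grip_force: 40.5
time_s: 17.22
eef_pos: [461.0, -120.4, 201.4]
ee_rot: [-0.0, 0.073, 0.997, 0.0]
force: [-0.3, -0.3, -1.7]
grip_width: 0.59
grip_force: 41.9
[496.0552 214.8984] shift [ 13.8 336.8  11.5] at [ 461.  -120.4  201.4] yaw_y 81.7 tilt [-0.001  0.   ] t 17.2 grip 0.59 41.9 F [-0.3 -0.3 -1.7]
(200, [181, 179, 180, 179, 182, 180, 181, 180, 182, 183, 181, 181, 182, 182, 182, 176, 226, 253, 253, 253, 251, 222, 160, 167, 169, 170, 170, 170, 170, 166, 164, 165, 165, 165, 163, 162, 163, 164, 165, 167, 168, 166, 167, 168, 169, 171, 164, 150, 147, 148, 148, 148, 147, 147, 146, 147, 146, 147, 146, 148, 146, 146, 146, 146, 146, 145, 147, 147, 145, 147, 147, 147, 146, 148, 145, 145, 147, 147, 148, 147, 148, 147, 147, 147, 147, 147, 148, 147, 147, 147, 147, 147, 147, 147, 146, 147, 147, 147, 147, 147, 147, 146, 147, 146, 147, 147, 146, 157, 172, 164, 161, 209, 216, 214, 213, 213, 213, 215, 215, 214]) [[275.6876213  221.99978488]
 [275.98386887 312.60896404]]
```

```bash
python3 -m inch '2.5 20 0 0 0 0;2 34 0 0 0 0;2 36 0 0 0 0;2 37 0 0 0 0;2 37 0 0 0 0;2 37 0 0 0 0;0 37 0 0 0 0;0 37 0 0 0 0;0 35 0 0 0 0;0 27 0 0 0 0'
python3 -m inch '0 0 10 0 0 0;0 0 18 0 0 0;0 0 20 0 0 0;0 0 18 0 0 0;0 0 12 0 0 0;0 0 7 0 0 0;0 0 4 0 0 0;0 0 2 0 0 0;0 0 0 0 0 0;0 0 0 0 0 0'
python3 - <<'E'
from h import *
a=slot('M',85)+1.5*X;to(a[0],a[1],110,a)
E
```

```text
time_s: 18.1
eef_pos: [497.1, 217.2, 200.6]
ee_rot: [-0.001, 0.072, 0.997, -0.0]
force: [-0.3, -0.6, -1.4]
grip_width: 0.59
grip_force: 42.0
time_s: 18.93
eef_pos: [498.0, 214.7, 111.4]
ee_rot: [0.0, 0.073, 0.997, 0.0]
force: [-0.5, -0.5, -2.2]
grip_width: 0.593
grip_force: 42.1
[497.5396 214.6827] shift [ 0.4 -0.1  1.4] at [498.  214.7 111.4] yaw_y 81.7 tilt [0.001 0.   ] t 18.9 grip 0.593 42.1 F [-0.5 -0.5 -2.2]
```

```bash
python3 -m inch '0 0 1.4 0 0 0;0 0 0 0 0 0;0 0 0 0 0 0;0 0 0 0 0 0;0 0 0 0 0 0;0 0 0 0 0 0;0 0 -5 0 0 0;0 0 -15 0 0 0;0 0 -30 0 0 0;0 0 -40 0 0 0' 1
python3 -m inch '-3 -20 0 0 0 0;-6 -33 0 0 0 0;-6 -38 0 0 0 0;-6 -38 0 0 0 0;-6 -38 0 0 0 0;-6 -38 0 0 0 0;-6 -38 0 0 0 0;-6 -38 0 0 0 0;-6 -38 0 0 0 0;-6 -38 0 0 0 0'
python3 -m inch '-6 -38 0 0 0 0;-6 -38 0 0 0 0;-6 -36 0 0 0 0;-6 -26 10 0 0 0;-5 -14 20 0 0 0;0 -6 20 0 0 0;0 0 15 0 0 0;0 0 5 0 0 0;0 0 0 0 0 0;0 0 0 0 0 0'
python3 - <<'E'
from h import *
c=np.array([509.5,-308.5,80])
to(*c); snap('wrist','w10')
print(prof('w10',y0=170,y1=300))
im=cv2.cvtColor(cv2.imread('pics/w10.png'),cv2.COLOR_BGR2GRAY)
f=lambda v:list(c+np.r_[v,0])
W=w2px('w10',[f(-24.75*X),f(24.75*X),f(-24.75*E),f(24.75*E),c]);print(W)
y=int(W[4,1]);print(y,im[y-1:y+2,200:340].mean(0).astype(int).tolist())
E
```

```text
time_s: 19.77
eef_pos: [496.5, 214.4, 198.9]
ee_rot: [-0.002, 0.073, 0.997, -0.001]
force: [0.8, -0.0, 0.9]
grip_width: 1.003
grip_force: 0.0
time_s: 20.6
eef_pos: [502.1, -148.7, 200.1]
ee_rot: [0.0, 0.073, 0.997, -0.0]
force: [0.9, 0.1, -0.6]
grip_width: 1.001
grip_force: 0.0
time_s: 21.43
eef_pos: [508.6, -307.3, 130.5]
ee_rot: [0.0, 0.072, 0.997, -0.0]
force: [-0.9, 1.0, -0.4]
grip_width: 0.998
grip_force: 0.0
 shift [-1.1 -1.  50.5] at [ 508.6 -307.3  130.5] yaw_y 81.7 tilt [ 0.001 -0.001] t 21.4 grip 0.998 0.0 F [-0.9  1.  -0.4]
(170, [204, 205, 203, 203, 200, 184, 173, 172, 172, 173, 173, 173, 173, 173, 174, 174, 175, 176, 175, 176, 176, 179, 178, 178, 180, 180, 179, 179, 179, 227, 248, 246, 231, 182, 145, 145, 146, 150, 150, 150, 150, 152, 150, 149, 149, 149, 149, 147, 148, 147, 148, 148, 150, 150, 150, 150, 153, 152, 151, 141, 131, 131, 131, 131, 130, 131, 131, 130, 131, 130, 130, 131, 129, 131, 131, 130, 130, 130, 130, 131, 131, 130, 130, 129, 131, 132, 129, 131, 131, 130, 130, 130, 130, 133, 131, 132, 130, 130, 127, 163, 230, 246, 240, 209, 182, 181, 183, 181, 181, 183, 18
[... 249 characters left out ...]
[109, 107, 107, 107, 108, 107, 109, 108, 109, 109, 109, 111, 110, 110, 110, 110, 110, 109, 111, 110, 110, 111, 109, 109, 109, 110, 108, 109, 107, 106, 226, 244, 249, 244, 230, 230, 233, 226, 140, 120, 125, 126, 126, 124, 121, 139, 212, 227, 226, 227, 185, 130, 125, 127, 131, 127, 129, 131, 131, 130, 131, 128, 130, 131, 131, 132, 130, 131, 130, 130, 128, 127, 129, 128, 130, 128, 128, 129, 131, 132, 133, 131, 131, 130, 128, 129, 128, 129, 130, 128, 128, 126, 124, 124, 125, 127, 125, 124, 126, 127, 126, 126, 127, 123, 122, 119, 117, 190, 241, 248, 254, 203, 198, 198, 200, 202, 199, 197, 200, 198, 200, 198, 197, 198, 197, 197, 196, 197, 197, 195, 196, 195, 196, 196, 194, 194, 195, 196, 196, 195]
```

```bash
python3 -m inch '-2 -4 10 0 0 0;0 0 15 0 0 0;0 0 12 0 0 0;0 0 6 0 0 0;0 0 2 0 0 0;0 0 0 0 0 0;0 0 0 0 0 0;0 0 0 0 0 0;0 0 0 0 0 0;0 0 0 0 0 0' 1
python3 -m inch '0 0 0 0 0 0;0 0 0 0 0 0;0 0 0 0 0 0;0 0 0 0 0 0;0 0 0 0 0 0;0 0 0 0 0 0;0 0 0 0 0 0;0 0 0 0 0 0;0 0 0 0 0 0;0 0 0 0 0 0' 0 40
python3 -m inch '0 0 -5 0 0 0;0 0 -10 0 0 0;0 0 -15 0 0 0;0 0 -20 0 0 0;0 0 -20 0 0 0;0 0 -20 0 0 0;0 0 -20 0 0 0;0 0 -10 0 0 0;0 0 0 0 0 0;0 0 0 0 0 0'
python3 - <<'E'
from h import *
a=slot('M',-85)+1*X;to(a[0],a[1],190,a);snap('wrist','w9');s,p,R=pose()
c=p-np.array([0,0,6]);f=lambda r:[c[0]+r*X[0],c[1]+r*X[1],c[2]]
q=np.array(prof('w9',y0=200,y1=320)[1]);print([(i+200,q[i]) for i in range(120) if q[i]>205],w2px('w9',[f(-24.75),f(24.75)]))
E
```

```text
time_s: 22.32
eef_pos: [509.8, -311.7, 84.9]
ee_rot: [0.0, 0.073, 0.997, -0.0]
force: [0.1, -0.5, 0.3]
grip_width: 1.005
grip_force: 0.0
time_s: 23.15
eef_pos: [509.8, -311.8, 84.8]
ee_rot: [0.0, 0.073, 0.997, -0.0]
force: [-0.8, -1.5, 4.4]
grip_width: 0.579
grip_force: 42.1
time_s: 23.98
eef_pos: [509.5, -311.3, 204.0]
ee_rot: [-0.0, 0.073, 0.997, 0.0]
force: [-1.6, 0.5, -2.2]
grip_width: 0.579
grip_force: 41.9
[472.5988  46.5226] shift [ 88.3 348.8  14.2] at [ 509.5 -311.3  204. ] yaw_y 81.7 tilt [-0.  0.] t 24.0 grip 0.579 41.9 F [-1.6  0.5 -2.2]
[(221, np.int64(210)), (222, np.int64(251)), (223, np.int64(253)), (224, np.int64(252)), (225, np.int64(252)), (226, np.int64(230))] [[275.91441006 220.0947978 ]
 [276.17998097 309.56547334]]
```

```bash
python3 -m inch '6 20 0 0 0 0;9 34 0 0 0 0;10 37 0 0 0 0;10 38 0 0 0 0;10 38 0 0 0 0;10 38 0 0 0 0;10 38 0 0 0 0;10 38 0 0 0 0;9 37 0 0 0 0;6 31 0 0 0 0'
python3 -m inch '0 0 10 0 0 0;0 0 18 0 0 0;0 0 20 0 0 0;0 0 18 0 0 0;0 0 12 0 0 0;0 0 8 0 0 0;0 0 5 0 0 0;0 0 3 0 0 0;0 0 0 0 0 0;0 0 0 0 0 0'
python3 - <<'E'
from h import *
a=slot('M',-85)-1*X;to(a[0],a[1],108.5,a)
E
```

```text
time_s: 24.87
eef_pos: [469.7, 49.2, 203.3]
ee_rot: [-0.001, 0.072, 0.997, 0.0]
force: [0.4, 0.1, -1.1]
grip_width: 0.574
grip_force: 42.0
time_s: 25.7
eef_pos: [471.3, 46.7, 110.8]
ee_rot: [0.0, 0.073, 0.997, -0.0]
force: [-0.2, -0.9, -1.6]
grip_width: 0.578
grip_force: 42.1
[470.6196  46.8102] shift [ 0.7 -0.   2.3] at [471.3  46.7 110.8] yaw_y 81.7 tilt [ 0.001 -0.   ] t 25.7 grip 0.578 42.1 F [-0.2 -0.9 -1.6]
```

```bash
python3 -m inch '0 0 2.3 0 0 0;0 0 0 0 0 0;0 0 0 0 0 0;0 0 0 0 0 0;0 0 0 0 0 0;0 0 0 0 0 0;0 0 -5 0 0 0;0 0 -15 0 0 0;0 0 -30 0 0 0;0 0 -40 0 0 0' 1
python3 -m inch '-10 -14 0 0 0 0;-20 -28 0 0 0 0;-22 -31 0 0 0 0;-22 -31 0 0 0 0;-22 -31 0 0 0 0;-22 -31 0 0 0 0;-22 -30 15 0 0 0;-15 -20 20 0 0 0;-6 -8 20 0 0 0;0 0 8 0 0 0'
python3 - <<'E'
from h import *
c=np.array([598.2,-198.5,86])
to(*c); snap('wrist','w11')
im=cv2.cvtColor(cv2.imread('pics/w11.png'),cv2.COLOR_BGR2GRAY)
f=lambda v:list(c+np.r_[v,0])
W=w2px('w11',[f(-24.75*X),f(24.75*X),f(-24.75*E),f(24.75*E),c]);print(W.round(1))
u,v=W[4].astype(int)
q=im[150:330,u-2:u+3].mean(1);print([(i+150,int(q[i])) for i in range(180) if q[i]>205])
q=im[v-1:v+2,180:360].mean(0);print([(i+180,int(q[i])) for i in range(180) if q[i]>205])
E
```

```text
time_s: 26.53
eef_pos: [469.9, 46.9, 197.9]
ee_rot: [-0.002, 0.073, 0.997, 0.0]
force: [0.9, -0.3, 0.6]
grip_width: 1.001
grip_force: 0.0
time_s: 27.37
eef_pos: [597.4, -199.8, 132.2]
ee_rot: [-0.002, 0.074, 0.997, 0.001]
force: [-0.8, -0.7, -1.3]
grip_width: 1.001
grip_force: 0.0
 shift [-0.7  1.4 46.2] at [ 597.4 -199.8  132.2] yaw_y 81.5 tilt [-0.003  0.002] t 27.4 grip 1.001 0.0 F [-0.8 -0.7 -1.3]
[[278.2 199.7]
 [278.4 273.4]
 [238.7 238.1]
 [317.9 237.8]
 [278.3 238. ]]
[(150, 209), (151, 208), (152, 209), (153, 207), (154, 207), (155, 207), (159, 210), (160, 209), (161, 207), (162, 209), (163, 209), (164, 209), (165, 205), (180, 241), (181, 254), (182, 253), (183, 227), (200, 231), (201, 253), (202, 251), (203, 243), (273, 211), (274, 247), (275, 249), (276, 234), (277, 206)]
[(233, 237), (234, 252), (235, 252), (236, 246), (237, 237), (238, 239), (239, 236), (249, 234), (250, 234), (251, 234), (312, 231), (313, 244), (314, 253), (315, 246), (316, 247), (317, 254), (318, 223), (319, 205), (320, 205), (321, 207), (322, 206), (323, 209), (324, 208), (325, 207), (326, 208), (327, 208), (328, 209), (329, 208), (330, 209), (331, 208), (332, 209), (333, 208), (334, 210), (335, 209), (336, 209), (338, 205), (339, 207), (340, 209), (341, 206), (342, 207), (343, 206), (344, 205), (345, 206)]
```

```bash
python3 -m inch '-1.8 -1.4 10 0 0 0;0 0 13 0 0 0;0 0 10 0 0 0;0 0 5 0 0 0;0 0 2 0 0 0;0 0 0 0 0 0;0 0 0 0 0 0;0 0 0 0 0 0;0 0 0 0 0 0;0 0 0 0 0 0' 1
python3 -m inch '0 0 0 0 0 0;0 0 0 0 0 0;0 0 0 0 0 0;0 0 0 0 0 0;0 0 0 0 0 0;0 0 0 0 0 0;0 0 0 0 0 0;0 0 0 0 0 0;0 0 0 0 0 0;0 0 0 0 0 0' 0 40
python3 -m inch '0 0 -5 0 0 0;0 0 -10 0 0 0;0 0 -15 0 0 0;0 0 -20 0 0 0;0 0 -20 0 0 0;0 0 -20 0 0 0;0 0 -20 0 0 0;0 0 -10 0 0 0;0 0 0 0 0 0;0 0 0 0 0 0'
python3 - <<'E'
from h import *
a=slot('M',0)+.5*X;to(a[0],a[1],190,a);snap('wrist','w12');s,p,R=pose()
c=p-np.array([0,0,6]);f=lambda r:[c[0]+r*X[0],c[1]+r*X[1],c[2]]
q=np.array(prof('w12',y0=200,y1=320)[1]);print([(i+200,q[i]) for i in range(120) if q[i]>205],w2px('w12',[f(-24.75),f(24.75)]))
E
```

```text
time_s: 28.25
eef_pos: [599.7, -199.9, 95.6]
ee_rot: [0.0, 0.073, 0.997, -0.0]
force: [-0.3, -0.2, -0.5]
grip_width: 1.001
grip_force: 0.0
time_s: 29.08
eef_pos: [599.8, -200.0, 95.8]
ee_rot: [0.001, 0.073, 0.997, -0.0]
force: [0.1, -0.6, 5.4]
grip_width: 0.581
grip_force: 41.0
time_s: 29.92
eef_pos: [599.4, -199.7, 214.8]
ee_rot: [-0.0, 0.073, 0.997, 0.0]
force: [-0.2, -0.0, -2.1]
grip_width: 0.587
grip_force: 41.7
[484.327  130.7105] shift [161.7 310.2  24.9] at [ 599.4 -199.7  214.8] yaw_y 81.7 tilt [-0.  0.] t 29.9 grip 0.587 41.7 F [-0.2 -0.  -2.1]
[(216, np.int64(240)), (217, np.int64(255)), (218, np.int64(254)), (219, np.int64(254)), (220, np.int64(246)), (309, np.int64(213)), (310, np.int64(209)), (311, np.int64(213)), (312, np.int64(211)), (314, np.int64(206)), (315, np.int64(212)), (316, np.int64(208)), (319, np.int64(210))] [[275.82527838 220.03043652]
 [276.10193977 309.48253075]]
```

```bash
python3 -m inch '8 16 0 0 0 0;16 32 0 0 0 0;18 35 0 0 0 0;18 35 0 0 0 0;18 35 0 0 0 0;18 35 0 0 0 0;18 35 0 0 0 0;18 35 0 0 0 0;18 32 0 0 0 0;12 20 0 0 0 0'
python3 -m inch '0 0 10 0 0 0;0 0 18 0 0 0;0 0 20 0 0 0;0 0 18 0 0 0;0 0 12 0 0 0;0 0 8 0 0 0;0 0 6 0 0 0;0 0 4 0 0 0;0 0 0 0 0 0;0 0 0 0 0 0'
python3 - <<'E'
from h import *
a=slot('M',0)+.5*X;to(a[0],a[1],113.5,a)
E
```

```text
time_s: 30.8
eef_pos: [482.1, 133.1, 213.9]
ee_rot: [-0.001, 0.072, 0.997, 0.0]
force: [0.8, 0.3, -1.5]
grip_width: 0.583
grip_force: 41.8
time_s: 31.63
eef_pos: [484.4, 130.3, 119.5]
ee_rot: [0.0, 0.073, 0.997, 0.0]
force: [0.3, 0.5, -1.0]
grip_width: 0.585
grip_force: 41.9
[484.327  130.7105] shift [0.1 0.4 6. ] at [484.4 130.3 119.5] yaw_y 81.7 tilt [ 0. -0.] t 31.6 grip 0.585 41.9 F [ 0.3  0.5 -1. ]
```

Release, rise, then check everything.

```bash
python3 -m inch '0 0 4 0 0 0;0 0 2 0 0 0;0 0 0 0 0 0;0 0 0 0 0 0;0 0 0 0 0 0;0 0 0 0 0 0;0 0 0 0 0 0;0 0 0 0 0 0;0 0 0 0 0 0;0 0 0 0 0 0'
python3 -m inch '0 0 0 0 0 0;0 0 0 0 0 0;0 0 0 0 0 0;0 0 0 0 0 0;0 0 0 0 0 0;0 0 -5 0 0 0;0 0 -15 0 0 0;0 0 -25 0 0 0;0 0 -30 0 0 0;0 0 -35 0 0 0' 0.8
python3 -m inch '-10 -14 0 0 0 0;-20 -28 0 0 0 0;-22 -33 0 0 0 0;-22 -33 0 0 0 0;-22 -33 0 0 0 0;-22 -33 0 0 0 0;-22 -33 0 0 0 0;-12 -33 0 0 0 0;-6 -33 0 0 0 0;-3 -37 0 0 0 0' 1
python3 - <<'E'
from h import *
to(598,-198,120); snap('wrist','w13');snap('top','top2')
a=cv2.imread('pics/top2.png')[190:310,180:440];w=cv2.imread('pics/w13.png')
c=np.zeros((600,800,3),np.uint8)
c[:369]=cv2.resize(a,(800,369),interpolation=cv2.INTER_CUBIC);c[369:600,:308]=cv2.resize(w,(308,231),interpolation=cv2.INTER_AREA)
cv2.imwrite('pics/m2.png',c)
E
```

```text
time_s: 32.47
eef_pos: [484.2, 130.4, 113.2]
ee_rot: [0.0, 0.073, 0.997, -0.0]
force: [0.1, -0.6, -1.3]
grip_width: 0.581
grip_force: 41.9
time_s: 33.3
eef_pos: [483.5, 130.4, 224.0]
ee_rot: [-0.001, 0.073, 0.997, -0.0]
force: [1.5, 0.8, -0.3]
grip_width: 0.802
grip_force: 0.0
time_s: 34.13
eef_pos: [598.8, -201.0, 223.3]
ee_rot: [0.0, 0.072, 0.997, 0.0]
force: [0.7, 0.4, -0.2]
grip_width: 0.998
grip_force: 0.0
 shift [  1.3   2.8 103.3] at [ 598.8 -201.   223.3] yaw_y 81.7 tilt [0. 0.] t 34.1 grip 0.998 0.0 F [ 0.7  0.4 -0.2]
```

View pics/m2.png

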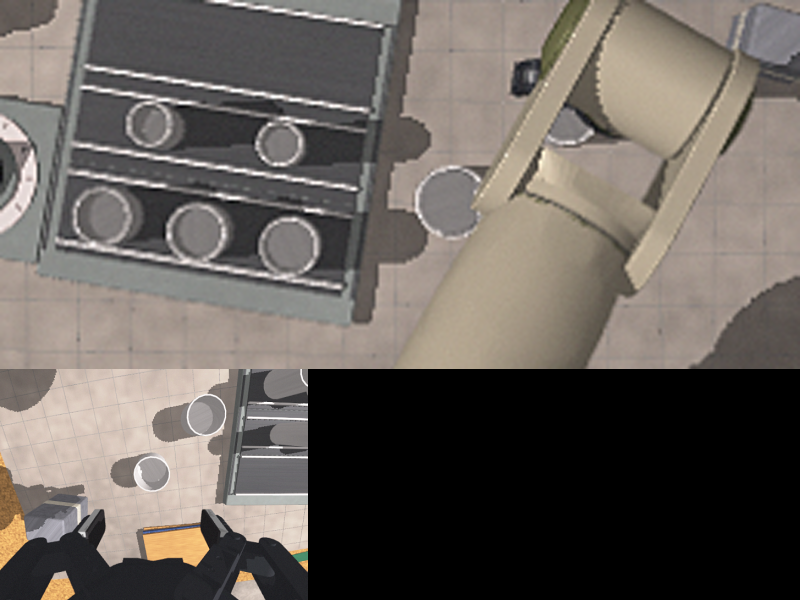

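```bash
python3 - <<'E'
from h import *
print(px2w('w13',[(274.5,190.5),(376,82.5)],62).round(1),px2w('top2',[(180+451*.325,190+203*.325)],62).round(1))
im=cv2.cvtColor(cv2.imread('pics/w13.png'),cv2.COLOR_BGR2GRAY)
for (x0,x1,y0,y1) in ((225,325,140,240),(325,410,30,130)):
    C=cv2.HoughCircles(cv2.GaussianBlur(im[y0:y1,x0:x1],(3,3),0),cv2.HOUGH_GRADIENT,1,100,param1=100,param2=15,minRadius=24,maxRadius=42)
    print(None if C is None else C[0]+[x0,y0,0])
E
```

```text
[[ 596.9 -202.8   62. ]
 [ 510.4  -96.9   62. ]] [[508.8 -96.3  62. ]]
[[274.5        190.5         31.60000038]]
[[374.5         85.5         35.79999924]]
```

```bash
python3 -m inch '1.6 -1.7 10 0 0 0;0 0 20 0 0 0;0 0 25 0 0 0;0 0 25 0 0 0;0 0 20 0 0 0;0 0 10 0 0 0;0 0 3 0 0 0;0 0 0 0 0 0;0 0 0 0 0 0;0 0 0 0 0 0' 1
cat >> h.py <<'E'
def rim(n,c,r):
    c=np.array(c,float);im=cv2.cvtColor(cv2.imread('pics/'+n+'.png'),cv2.COLOR_BGR2GRAY)
    f=lambda v:list(c+np.r_[v,0])
    W=w2px(n,[f(-r*X),f(r*X),f(-r*E),f(r*E),c]);print(W.round(1).tolist())
    u,v=W[4].astype(int);h=int(W[3,0]-W[2,0])//2+18
    q=im[v-h:v+h,u-2:u+3].mean(1);print([(i+v-h,int(q[i])) for i in range(len(q)) if q[i]>222])
    q=im[v-1:v+2,u-h:u+h].mean(0);print([(i+u-h,int(q[i])) for i in range(len(q)) if q[i]>222])
E
python3 - <<'E'
from h import *
to(597,-202.5,52); snap('wrist','w14'); rim('w14',[597,-202.5,62],31.75)
E
```

```text
time_s: 35.07
eef_pos: [597.3, -201.2, 111.7]
ee_rot: [0.001, 0.072, 0.997, -0.0]
force: [0.3, -0.4, -0.6]
grip_width: 0.999
grip_force: 0.0
 shift [ 0.3 -1.3 59.7] at [ 597.3 -201.2  111.7] yaw_y 81.7 tilt [ 0.002 -0.001] t 35.1 grip 0.999 0.0 F [ 0.3 -0.4 -0.6]
[[273.9, 185.5], [274.3, 278.7], [224.1, 234.4], [324.1, 234.4], [274.1, 234.4]]
[(np.int64(186), 246), (np.int64(187), 253), (np.int64(188), 251), (np.int64(189), 229), (np.int64(279), 240), (np.int64(280), 249), (np.int64(281), 244)]
[(np.int64(224), 234), (np.int64(225), 249), (np.int64(226), 253), (np.int64(227), 236), (np.int64(228), 233), (np.int64(229), 231), (np.int64(230), 230), (np.int64(231), 233), (np.int64(232), 239), (np.int64(241), 236), (np.int64(242), 236), (np.int64(243), 233), (np.int64(244), 232), (np.int64(245), 233), (np.int64(246), 231), (np.int64(247), 230), (np.int64(248), 236), (np.int64(324), 240), (np.int64(325), 249), (np.int64(326), 255)]
```

```bash
python3 -m inch '-0.8 -0.6 10 0 0 0;0 0 15 0 0 0;0 0 15 0 0 0;0 0 12 0 0 0;0 0 6 0 0 0;0 0 2 0 0 0;0 0 0 0 0 0;0 0 0 0 0 0;0 0 0 0 0 0;0 0 0 0 0 0' 1
python3 -m inch '0 0 0 0 0 0;0 0 0 0 0 0;0 0 0 0 0 0;0 0 0 0 0 0;0 0 0 0 0 0;0 0 0 0 0 0;0 0 0 0 0 0;0 0 0 0 0 0;0 0 0 0 0 0;0 0 0 0 0 0' 0 40
python3 -m inch '0 0 -5 0 0 0;0 0 -10 0 0 0;0 0 -15 0 0 0;0 0 -20 0 0 0;0 0 -20 0 0 0;0 0 -20 0 0 0;0 0 -15 0 0 0;0 0 -5 0 0 0;0 0 0 0 0 0;0 0 0 0 0 0'
python3 - <<'E'
from h import *
a=slot('L',60)+0*X;to(a[0],a[1],165,a);snap('wrist','w15');s,p,R=pose()
rim('w15',p+[0,0,10],31.75)
E
```

```text
time_s: 35.95
eef_pos: [597.7, -202.0, 50.9]
ee_rot: [0.001, 0.073, 0.997, -0.0]
force: [-0.4, -0.4, 0.1]
grip_width: 1.0
grip_force: 0.0
time_s: 36.78
eef_pos: [597.8, -202.0, 50.8]
ee_rot: [0.001, 0.073, 0.997, -0.0]
force: [-1.3, 1.4, 5.5]
grip_width: 0.747
grip_force: 44.9
time_s: 37.62
eef_pos: [597.1, -201.7, 159.5]
ee_rot: [-0.0, 0.073, 0.997, 0.0]
force: [-0.0, -0.0, -0.8]
grip_width: 0.748
grip_force: 44.3
[663.1662 165.3529] shift [-12.2 372.7  -5.3] at [ 597.1 -201.7  159.5] yaw_y 81.7 tilt [-0.001  0.001] t 37.6 grip 0.748 44.3 F [-0.  -0.  -0.8]
[[275.5, 217.4], [275.9, 343.2], [204.5, 284.9], [347.0, 284.7], [275.7, 285.0]]
[(np.int64(218), 227), (np.int64(219), 254), (np.int64(220), 254), (np.int64(221), 253), (np.int64(222), 254), (np.int64(223), 245), (np.int64(346), 240), (np.int64(347), 255)]
[(np.int64(212), 232), (np.int64(213), 244), (np.int64(214), 240), (np.int64(215), 241), (np.int64(216), 247)]
```

```bash
python3 -m inch '-2 20 -5 0 0 0;-1 34 0 0 0 0;-1 39 0 0 0 0;-1 40 0 0 0 0;-1 40 0 0 0 0;-1 40 0 0 0 0;-1 40 0 0 0 0;-1 40 0 0 0 0;-1 40 0 0 0 0;-1 39 0 0 0 0'
python3 -m inch '0 0 5 0 0 0;0 0 15 0 0 0;0 0 20 0 0 0;0 0 20 0 0 0;0 0 12 0 0 0;0 0 7 0 0 0;0 0 4 0 0 0;0 0 2 0 0 0;0 0 0 0 0 0;0 0 0 0 0 0'
python3 - <<'E'
from h import *
a=slot('L',60)-1*X;to(a[0],a[1],74.3,a)
E
```

```text
time_s: 38.5
eef_pos: [661.7, 166.8, 163.7]
ee_rot: [-0.001, 0.073, 0.997, -0.0]
force: [1.0, -0.3, 0.0]
grip_width: 0.749
grip_force: 44.4
time_s: 39.33
eef_pos: [662.6, 164.6, 81.1]
ee_rot: [0.001, 0.073, 0.997, 0.0]
force: [-0.7, 0.8, -0.8]
grip_width: 0.745
grip_force: 44.6
[662.1766 165.4967] shift [0.6 0.8 6.8] at [662.6 164.6  81.1] yaw_y 81.7 tilt [0.001 0.   ] t 39.3 grip 0.745 44.6 F [-0.7  0.8 -0.8]
```

```bash
python3 -m inch '0.5 0.8 4 0 0 0;0 0 2.5 0 0 0;0 0 0 0 0 0;0 0 0 0 0 0;0 0 0 0 0 0;0 0 0 0 0 0;0 0 0 0 0 0;0 0 0 0 0 0;0 0 0 0 0 0;0 0 0 0 0 0'
python3 -m inch '0 0 0 0 0 0;0 0 0 0 0 0;0 0 0 0 0 0;0 0 0 0 0 0;0 0 0 0 0 0;0 0 -5 0 0 0;0 0 -15 0 0 0;0 0 -25 0 0 0;0 0 -35 0 0 0;0 0 -40 0 0 0' 1
python3 -m inch '0 -10 -5 0 0 0;5 -20 0 0 0 0;10 -30 0 0 0 0;14 -33 0 0 0 0;15 -33 0 0 0 0;15 -33 0 0 0 0;15 -33 0 0 0 0;15 -33 0 0 0 0;14 -33 0 0 0 0;10 -23 0 0 0 0'
python3 - <<'E'
from h import *
to(509.5,-97,110); snap('wrist','w16'); rim('w16',[510,-97,62],31.75)
E
```

```text
time_s: 40.17
eef_pos: [661.9, 165.6, 73.9]
ee_rot: [0.0, 0.073, 0.997, 0.0]
force: [1.0, 1.0, 1.8]
grip_width: 0.747
grip_force: 44.7
time_s: 41.0
eef_pos: [661.0, 165.4, 194.0]
ee_rot: [-0.002, 0.073, 0.997, -0.0]
force: [1.3, 0.1, -0.1]
grip_width: 0.996
grip_force: 0.0
time_s: 41.83
eef_pos: [507.8, -98.2, 199.2]
ee_rot: [0.0, 0.073, 0.997, -0.0]
force: [0.0, -0.1, -0.2]
grip_width: 0.997
grip_force: 0.0
 shift [-1.4  1.5 89.2] at [507.8 -98.2 199.2] yaw_y 81.6 tilt [ 0.001 -0.001] t 41.8 grip 0.997 0.0 F [ 0.  -0.1 -0.2]
[[278.3, 166.1], [278.4, 232.7], [243.8, 200.5], [312.9, 200.4], [278.3, 200.5]]
[(np.int64(148), 223), (np.int64(149), 223), (np.int64(150), 223), (np.int64(151), 223), (np.int64(152), 223), (np.int64(153), 223), (np.int64(154), 223), (np.int64(155), 223), (np.int64(156), 222), (np.int64(157), 224), (np.int64(168), 241), (np.int64(169), 254), (np.int64(170), 233), (np.int64(234), 240), (np.int64(235), 255), (np.int64(236), 243)]
[(np.int64(243), 254), (np.int64(244), 254), (np.int64(245), 242), (np.int64(246), 240), (np.int64(247), 242), (np.int64(248), 242), (np.int64(249), 241), (np.int64(250), 242), (np.int64(251), 242), (np.int64(252), 249), (np.int64(253), 253), (np.int64(254), 252), (np.int64(255), 252), (np.int64(256), 252), (np.int64(257), 249), (np.int64(258), 251), (np.int64(311), 253), (np.int64(312), 255), (np.int64(322), 223), (np.int64(325), 224), (np.int64(326), 226), (np.int64(327), 233)]
```

```bash
python3 -m inch '-4 1 10 0 0 0;0 0 20 0 0 0;0 0 25 0 0 0;0 0 25 0 0 0;0 0 25 0 0 0;0 0 20 0 0 0;0 0 12 0 0 0;0 0 8 0 0 0;0 0 4 0 0 0;0 0 0 0 0 0' 1
python3 -m inch '0 0 0 0 0 0;0 0 0 0 0 0;0 0 0 0 0 0;0 0 0 0 0 0;0 0 0 0 0 0;0 0 0 0 0 0;0 0 0 0 0 0;0 0 0 0 0 0;0 0 0 0 0 0;0 0 0 0 0 0' 0 40
python3 -m inch '0 0 -5 0 0 0;0 0 -10 0 0 0;0 0 -15 0 0 0;0 0 -20 0 0 0;0 0 -20 0 0 0;0 0 -20 0 0 0;0 0 -20 0 0 0;0 0 -20 0 0 0;0 0 -10 0 0 0;0 0 0 0 0 0'
python3 - <<'E'
from h import *
a=slot('L',-60)+0*X;to(a[0],a[1],190,a);snap('wrist','w17');s,p,R=pose()
rim('w17',p+[0,0,11],31.75)
E
```

```text
time_s: 42.72
eef_pos: [513.5, -95.3, 49.1]
ee_rot: [-0.0, 0.072, 0.997, 0.0]
force: [-0.1, 0.2, -0.1]
grip_width: 1.0
grip_force: 0.0
time_s: 43.55
eef_pos: [514.1, -95.9, 50.9]
ee_rot: [0.001, 0.073, 0.997, -0.0]
force: [-1.1, 1.4, 6.1]
grip_width: 0.76
grip_force: 44.8
time_s: 44.38
eef_pos: [514.1, -96.0, 192.2]
ee_rot: [0.002, 0.073, 0.997, -0.001]
force: [0.5, -1.1, -1.3]
grip_width: 0.76
grip_force: 44.7
[645.9102  46.6009] shift [-109.7  160.2    2.5] at [514.1 -96.  192.2] yaw_y 81.7 tilt [ 0.004 -0.002] t 44.4 grip 0.76 44.7 F [ 0.5 -1.1 -1.3]
[[275.6, 216.3], [276.0, 341.8], [204.7, 283.7], [347.0, 283.6], [275.8, 283.8]]
[(np.int64(215), 249), (np.int64(216), 255), (np.int64(217), 253), (np.int64(218), 253), (np.int64(219), 251), (np.int64(220), 224), (np.int64(343), 248), (np.int64(344), 255), (np.int64(345), 254), (np.int64(346), 254), (np.int64(347), 241)]
[(np.int64(212), 237), (np.int64(213), 251), (np.int64(214), 248), (np.int64(215), 247), (np.int64(216), 248), (np.int64(217), 250), (np.int64(218), 236)]
```

```bash
python3 -m inch '-5 8 0 0 0 0;-12 17 0 0 0 0;-16 24 0 0 0 0;-18 27 0 0 0 0;-18 27 0 0 0 0;-17 24 0 0 0 0;-13 19 0 0 0 0;-7 10 0 0 0 0;-3 4 0 0 0 0;0 0 0 0 0 0'
python3 -m inch '0 0 10 0 0 0;0 0 20 0 0 0;0 0 25 0 0 0;0 0 20 0 0 0;0 0 15 0 0 0;0 0 10 0 0 0;0 0 6 0 0 0;0 0 4 0 0 0;0 0 0 0 0 0;0 0 0 0 0 0'
python3 - <<'E'
from h import *
a=slot('L',-60)-.3*X;to(a[0],a[1],74.3,a)
E
```

```text
time_s: 45.27
eef_pos: [644.4, 47.9, 188.0]
ee_rot: [-0.001, 0.072, 0.997, 0.0]
force: [-1.1, 0.8, -0.5]
grip_width: 0.763
grip_force: 44.7
time_s: 46.1
eef_pos: [644.7, 46.6, 80.4]
ee_rot: [0.001, 0.073, 0.997, -0.0]
force: [-0.2, 0.5, -0.5]
grip_width: 0.764
grip_force: 44.7
[645.61332  46.64404] shift [-0.9  0.2  6.1] at [644.7  46.6  80.4] yaw_y 81.7 tilt [ 0.001 -0.   ] t 46.1 grip 0.764 44.7 F [-0.2  0.5 -0.5]
```

```bash
python3 -m inch '-0.8 0 4 0 0 0;0 0 2 0 0 0;0 0 0 0 0 0;0 0 0 0 0 0;0 0 0 0 0 0;0 0 0 0 0 0;0 0 0 0 0 0;0 0 0 0 0 0;0 0 0 0 0 0;0 0 0 0 0 0'
python3 -m inch '0 0 0 0 0 0;0 0 0 0 0 0;0 0 0 0 0 0;0 0 0 0 0 0;0 0 0 0 0 0;0 0 -5 0 0 0;0 0 -15 0 0 0;0 0 -25 0 0 0;0 0 -35 0 0 0;0 0 -40 0 0 0' 1
python3 -m inch '5 10 -5 0 0 0;12 24 0 0 0 0;18 34 0 0 0 0;20 36 0 0 0 0;20 36 0 0 0 0;20 36 0 0 0 0;20 36 0 0 0 0;19 35 0 0 0 0;14 26 0 0 0 0;6 14 0 0 0 0'
python3 - <<'E'
from h import *
to(533,353,100); snap('wrist','w18')
a=cv2.imread('pics/w18.png');cv2.imwrite('pics/w18b.png',cv2.resize(a,(800,600),interpolation=cv2.INTER_CUBIC))
E
```

```text
time_s: 46.93
eef_pos: [645.5, 46.7, 74.0]
ee_rot: [0.0, 0.073, 0.997, -0.0]
force: [0.5, -0.1, 3.2]
grip_width: 0.761
grip_force: 45.1
time_s: 47.77
eef_pos: [644.4, 46.7, 194.1]
ee_rot: [-0.002, 0.073, 0.997, 0.0]
force: [0.5, -0.3, 0.2]
grip_width: 1.002
grip_force: 0.0
time_s: 48.6
eef_pos: [532.5, 356.3, 199.1]
ee_rot: [0.0, 0.071, 0.997, 0.0]
force: [-0.6, -0.2, 0.6]
grip_width: 0.998
grip_force: 0.0
 shift [-0.9 -3.2 99.1] at [532.5 356.3 199.1] yaw_y 81.9 tilt [0.    0.001] t 48.6 grip 0.998 0.0 F [-0.6 -0.2  0.6]
```

View pics/w18b.png

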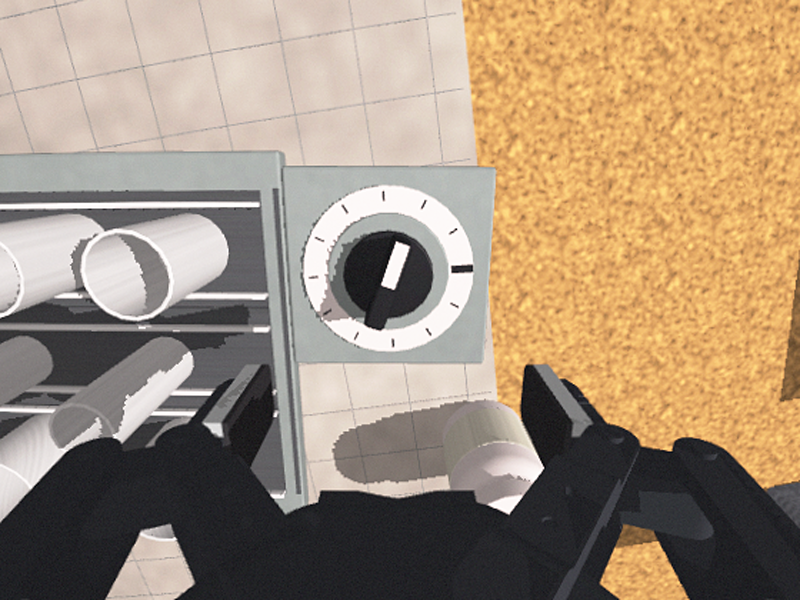

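```bash
python3 - <<'E'
from h import *
f=lambda p:(np.array(p,float)+.5)*.7-.5
r=px2w('w18',f([(302,270),(473,268),(387.5,184),(390,353)]),20)[:,:2];c=(r[0]+r[1])/2*[0,1]+0
print(r.round(1))
# ring fit by threshold
im=cv2.imread('pics/w18.png');h=cv2.cvtColor(im,cv2.COLOR_BGR2HSV)
C=((r[0]+r[1])/2+(r[2]+r[3])/2)/2;print('C',C)
m=px2w('w18',f([(452,268.5),(472,268)]),20)[:,:2];print('mark',m.round(1),np.degrees(np.arctan2(*(m-C).T[::-1])))
b=px2w('w18',f([(404,243),(391,287),(376,327)]),[64,64,64])[:,:2];print('bar',b.round(1));d=b[0]-b[2];print(np.degrees(np.arctan2(d[1],d[0])),np.linalg.norm(d),(b[0]+b[2])/2)
d=b[0]-b[1];print(np.degrees(np.arctan2(d[1],d[0])))
E
```

```text
[[523.6 287.9]
 [540.1 413.1]
 [471.7 359.5]
 [598.8 342.5]]
C [533.54560877 350.74428462]
mark [[538.2 397.7]
 [540.  412.3]] [84.28028326 84.05782045]
bar [[506.8 365.5]
 [533.7 353.4]
 [559.3 339.7]]
153.79907137210964 58.475562650312966 [533.07228512 352.5943778 ]
155.7708752613155
```

```bash
python3 -m inch '-1.5 -4.6 10 0 0 0;0 0 15 0 0 1;0 0 15 0 0 1;0 0 15 0 0 0.93;0 0 15 0 0 0;0 0 15 0 0 0;0 0 8 0 0 0;0 0 0 0 0 0;0 0 0 0 0 0;0 0 0 0 0 0' 0.6
python3 - <<'E'
from h import *
to(533.3,351.5,57); snap('wrist','w19')
E
```

```text
time_s: 49.48
eef_pos: [535.9, 347.7, 106.6]
ee_rot: [0.001, 0.224, 0.974, 0.0]
force: [-0.9, 0.0, 0.8]
grip_width: 0.602
grip_force: 0.0
 shift [ 4.   2.2 49.6] at [535.9 347.7 106.6] yaw_y 64.1 tilt [0.001 0.   ] t 49.5 grip 0.602 0.0 F [-0.9  0.   0.8]
```

```bash
python3 -m inch '4 2.2 5 0 0 0;0 0 10 0 0 0;0 0 12 0 0 0;0 0 10 0 0 0;0 0 7 0 0 0;0 0 4 0 0 0;0 0 1 0 0 0;0 0 0 0 0 0;0 0 0 0 0 0;0 0 0 0 0 0'
python3 - <<'E'
from h import *
to(533.3,351.5,57)
E
```

```text
time_s: 50.37
eef_pos: [532.9, 352.0, 57.2]
ee_rot: [0.0, 0.224, 0.975, 0.0]
force: [0.3, 0.4, -0.3]
grip_width: 0.6
grip_force: 0.0
 shift [-0.6 -0.2  0.2] at [532.9 352.   57.2] yaw_y 64.1 tilt [0.001 0.   ] t 50.4 grip 0.6 0.0 F [ 0.3  0.4 -0.3]
```

```bash
python3 -m inch '0 0 0 0 0 0;0 0 0 0 0 0;0 0 0 0 0 0;0 0 0 0 0 0;0 0 0 0 0 0;0 0 0 0 0 0;0 0 0 0 0 0;0 0 0 0 0 0;0 0 0 0 0 0;0 0 0 0 0 0' 0 30
python3 -m inch '0 0 0 0 0 0.3;0 0 0 0 0 0.6;0 0 0 0 0 0.7;0 0 0 0 0 0.7;0 0 0 0 0 0.7;0 0 0 0 0 0.7;0 0 0 0 0 0.7;0 0 0 0 0 0.7;0 0 0 0 0 0.6;0 0 0 0 0 0.3'
python3 - <<'E'
from h import *
to(533.3,351.5,57);print(ctrl.sense()['wrist_torque'])
E
```

```text
time_s: 51.2
eef_pos: [532.2, 350.6, 57.1]
ee_rot: [-0.001, 0.224, 0.975, -0.002]
force: [-5.0, -8.8, 6.7]
grip_width: 0.158
grip_force: 31.8
time_s: 52.03
eef_pos: [532.6, 350.9, 57.1]
ee_rot: [0.0, 0.516, 0.857, -0.001]
force: [-3.1, -6.2, 5.9]
grip_width: 0.159
grip_force: 31.5
 shift [0.2 1.  0.1] at [532.6 350.9  57.1] yaw_y 27.9 tilt [-0.001 -0.002] t 52.0 grip 0.159 31.5 F [-3.1 -6.2  5.9]
[-1.11266658  0.33918866  0.07747536]
```

```bash
python3 -m inch '0 0 0 0 0 0.3;0 0 0 0 0 0.6;0 0 0 0 0 0.7;0 0 0 0 0 0.8;0 0 0 0 0 0.8;0 0 0 0 0 0.8;0 0 0 0 0 0.7;0 0 0 0 0 0.6;0 0 0 0 0 0.3;0 0 0 0 0 0'
python3 -m inch '0 0 0 0 0 0;0 0 0 0 0 0;0 0 0 0 0 0;0 0 0 0 0 0;0 0 -5 0 0 0;0 0 -15 0 0 0;0 0 -25 0 0 0;0 0 -30 0 0 0;0 0 -35 0 0 0;0 0 -30 0 0 0' 0.6
python3 - <<'E'
from h import *
to(533.3,351.5,57); snap('wrist','w20');snap('top','top3')
u,v=w2px('w20',[[533,351,30]])[0];print(u,v)
x0,y0=int(u)-70,max(int(v)-70,0);print(x0,y0)
w=cv2.imread('pics/w20.png')[y0:y0+140,x0:x0+140]
t=cv2.imread('pics/top3.png')[165:305,130:330]
c=np.zeros((560,800,3),np.uint8);c[:,:560]=cv2.resize(w,(560,560),interpolation=cv2.INTER_CUBIC)
c[:168,560:]=cv2.resize(t,(240,168));cv2.imwrite('pics/m3.png',c)
E
```

```text
time_s: 52.87
eef_pos: [533.0, 350.9, 57.2]
ee_rot: [0.001, 0.741, 0.672, -0.001]
force: [-0.7, -6.8, 4.1]
grip_width: 0.157
grip_force: 31.3
time_s: 53.7
eef_pos: [532.5, 352.0, 199.3]
ee_rot: [0.0, 0.74, 0.672, 0.001]
force: [0.1, 0.1, 0.2]
grip_width: 0.6
grip_force: 0.0
 shift [ -0.5   0.6 142.3] at [532.5 352.  199.3] yaw_y -5.5 tilt [0.001 0.001] t 53.7 grip 0.6 0.0 F [0.1 0.1 0.2]
277.22808447986245 192.75834107374294
207 122
```

View pics/m3.png

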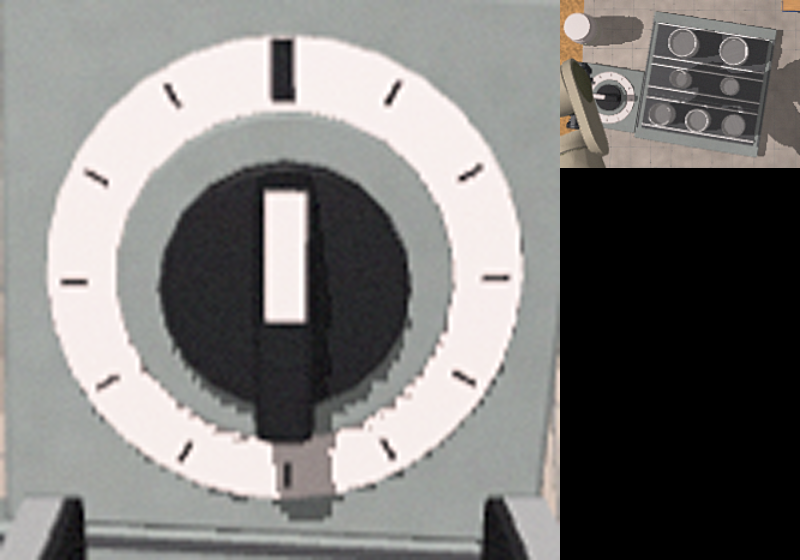

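```bash
python3 - <<'E'
from h import *
f=lambda p:(np.array(p,float)+.5)/4-.5+[207,122]
m=px2w('w20',f([(283,42),(283,100),(288,474)]),20)[:,:2];o=px2w('w20',f([(74,282),(497,278)]),20)[:,:2]
b=px2w('w20',f([(286,192),(285,322),(284,437)]),64)[:,:2]
A=lambda a,c:np.degrees(np.arctan2(*(a-c)[::-1]))
print('mark-opp',A((m[0]+m[1])/2,m[2]),'ptr',A(b[0],b[1]),A(b[0],b[2]),'perp',A(o[1],o[0]),o.mean(0),(m.mean(0)))
C=o.mean(0);print(A(m[:2].mean(0),C),A(m[:2].mean(0),np.array([532.9,351.0])))
E
```

```text
mark-opp 85.20989208898939 ptr 84.08687316111309 84.06027271276832 perp -4.971140735238342 [533.68971775 349.673883  ] [535.19137912 367.21033299]
85.17598292141037 84.20207286689681
```

```bash
python3 - <<'E'
from h import *
g=cv2.GaussianBlur(cv2.resize(cv2.cvtColor(cv2.imread('pics/top3.png'),cv2.COLOR_BGR2GRAY),None,fx=4,fy=4,interpolation=cv2.INTER_CUBIC),(5,5),0)
for r,z,R,al in(('L',85,33,(60,-60)),('M',103,26,(85,0,-85)),('S',121,20,(60,-60))):
  for a in al:
    p=slot(r,a);e=w2px('top3',[[*p,z],[p[0],p[1]+R,z]]);u,v=(e[0]*4).astype(int);pr=abs(e[1,0]-e[0,0])*4
    C=cv2.HoughCircles(g[v-70:v+70,u-70:u+70],cv2.HOUGH_GRADIENT,1,200,param1=80,param2=12,minRadius=int(pr*.85),maxRadius=int(pr*1.1))
    if C is None: print(r,a,None);continue
    c=(C[0,0,:2]+[u-70,v-70])/4;P=px2w('top3',[c],z)[0,:2];print(r,a,'across',round(P@X-ROW[r]@X,1),'along',round(P@E-199,1),C[0,0,2]/pr)
E
```

```text
L 60 across -2.6 along 61.5 1.0173214473236483
L -60 across -6.0 along -59.7 0.9370299423258223
M 85 across -2.5 along 84.2 1.012363194818919
M 0 across -2.6 along -1.7 0.8547262024362469
M -85 across -0.6 along -84.4 1.0181095648700005
S 60 across -1.3 along 52.7 0.9911591020136155
S -60 across 0.3 along -63.6 1.0532508048242646
```

```bash
python3 - <<'E'
from h import *
im=cv2.cvtColor(cv2.imread('pics/top3.png'),cv2.COLOR_BGR2GRAY).astype(np.float32)
for a in(60,-60):
    c=slot('L',a);t=np.arange(-45,46,1.);P=np.c_[c+t[:,None]*X,np.full(len(t),85.)];q=w2px('top3',P).astype(np.float32)
    v=cv2.remap(im,q[:,0].reshape(1,-1),q[:,1].reshape(1,-1),cv2.INTER_LINEAR)[0].astype(int);print(a,list(zip(t.astype(int),v))[::2])
E
```

```text
60 [(np.int64(-45), np.int64(187)), (np.int64(-43), np.int64(185)), (np.int64(-41), np.int64(96)), (np.int64(-39), np.int64(73)), (np.int64(-37), np.int64(102)), (np.int64(-35), np.int64(144)), (np.int64(-33), np.int64(182)), (np.int64(-31), np.int64(144)), (np.int64(-29), np.int64(126)), (np.int64(-27), np.int64(126)), (np.int64(-25), np.int64(126)), (np.int64(-23), np.int64(125)), (np.int64(-21), np.int64(125)), (np.int64(-19), np.int64(126)), (np.int64(-17), np.int64(126)), (np.int64(-15), np.int64(126)), (np.int64(-13), np.int64(126)), (np.int64(-11), np.int64(126)), (np.int64(-9), np.int64(126)), (np.int64(-7), np.int64(126)), (np.int64(-5), np.int64(126)), (np.int64(-3), np.int64(127)), (np.int64(-1), np.int64(127)), (np.int64(1), np.int64(128)), (np.int64(3), np.int64(128)), (np.int64(5), np.int64(128)), (np.int64(7), np.int64(127)), (np.int64(9), np.int64(123)), (np.int64(11), np.int64(125)), (np.int64(13), np.int64(125)), (np.int64(15), np.int64(124)), (np.int64(17), np.int64(126)), (np.int64(19), np.int64(128)), (np.int64(21), np.int64(122)), (np.int64(23), np.int64(92)), (
[... 1080 characters left out ...]
t64(1), np.int64(127)), (np.int64(3), np.int64(125)), (np.int64(5), np.int64(126)), (np.int64(7), np.int64(127)), (np.int64(9), np.int64(129)), (np.int64(11), np.int64(129)), (np.int64(13), np.int64(128)), (np.int64(15), np.int64(128)), (np.int64(17), np.int64(128)), (np.int64(19), np.int64(126)), (np.int64(21), np.int64(115)), (np.int64(23), np.int64(99)), (np.int64(25), np.int64(105)), (np.int64(27), np.int64(190)), (np.int64(29), np.int64(132)), (np.int64(31), np.int64(133)), (np.int64(33), np.int64(250)), (np.int64(35), np.int64(144)), (np.int64(37), np.int64(119)), (np.int64(39), np.int64(138)), (np.int64(41), np.int64(141)), (np.int64(43), np.int64(142)), (np.int64(45), np.int64(143))]
```

```bash
python3 -c "
from rig import ctrl
print(ctrl.finish_job())"
```

```text
the job is handed in; nothing more can be done
None
```

The job is handed in at about 54 s: all seven pots (two large, three medium, two small) are standing in their own row trays, and the dial was turned last, to within about 1° of the thick mark; the weight, boards and jar were not touched.

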